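# Put the reference vials away in their sliding store

### The job

Put the amber reference vials from the bench rack away in the vial store: pull its carriage right out from under the clear dust cover by the black post, stand every vial upright and fully down in the narrowest well of the row that will take it (try from the narrow end), and when all are in, push the carriage fully home under the cover again. Leave the sample cup and the reagent bottle where they stand.

Things in the scene. Friction and masses are not known exactly. Their poses are not given: they have to be found in the camera images.
- store: Fixed store: base plate 315 x 236 mm with rails (19 mm high) and, at its rear, a clear dust cover open in front. Origin on the bench below the middle of the cover's front edge; x points into the cover (carriage opens to -x), y left, z up. Cover x = 0 to 120, y = -118 to 118 mm; roof top 112, underside 107 mm up: a vial fully down passes with about 10 mm to spare, one not down strikes it.
- carriage (a joint): How far the carriage is out, in m: 0 fully home under the cover, 0.15 fully out; slides along the store's x with about 2 N of friction and stays where it is left. At 0 the row of wells lies 55 mm inside the cover's front edge, at 0.15 it lies 95 mm in front of it.
- handle (a point): Knob of the carriage's upright black post: 20 mm across, 20 mm high, top 109 mm above the bench, on a 16 mm stem. Point on its axis 99 mm above the bench. Moves with the carriage; stands 98 mm in front of (store's -x from) the row of wells, so 43 mm in front of the cover when home. Pinch it along the store's y.
- well_1 (a point): Middle of the mouth of well 1, a round upright hole 24.5 mm across and 36 mm deep, flat floor, small chamfer, in the carriage's top face (51 mm above the bench). The narrowest, at the right end (store's -y). Takes the body 2.5 mm thinner than itself, not the next thicker one. A vial on its floor stands 46 mm out, its cap 16 mm above the block.
- well_2 (a point): Middle of the mouth of well 2, a round upright hole 29.5 mm across and 36 mm deep, flat floor, small chamfer, in the carriage's top face (51 mm above the bench). Second narrowest. Takes the body 2.5 mm thinner than itself, not the next thicker one. A vial on its floor stands 46 mm out, its cap 16 mm above the block.
- well_3 (a point): Middle of the mouth of well 3, a round upright hole 34.5 mm across and 36 mm deep, flat floor, small chamfer, in the carriage's top face (51 mm above the bench). Third. Takes the body 2.5 mm thinner than itself, not the next thicker one. A vial on its floor stands 46 mm out, its cap 16 mm above the block.
- well_4 (a point): Middle of the mouth of well 4, a round upright hole 39.5 mm across and 36 mm deep, flat floor, small chamfer, in the carriage's top face (51 mm above the bench). The widest, at the left end (store's +y). Takes the body 2.5 mm thinner than itself, not the next thicker one. A vial on its floor stands 46 mm out, its cap 16 mm above the block.
- block (a point): The sliding carriage: a white plastic block 70 x 212 x 44 mm with the row of four wells (52 mm apart along y, at x = 0), on the rails. Origin under the block's middle, 7 mm above the bench; axes as the store's. The well floors are at z = 8 mm here, so the middle of a seated vial is at z = 49 mm.
- vial_a_mid (a point): Amber vial (3 or 4 are there; None if absent): white cap 44 mm across, 30 mm high; under it a collar 38 mm across, 12 mm, then the body, 40 mm; 82 mm overall, 80 g. Body diameter 22, 27, 32 or 37 mm, different for each; found by trying the wells. Starts hanging by its cap in a rack hole, foot 8 mm above the bench. Point on its axis half-way up, 41 mm above its foot; z along the axis. Grip by the cap, 11 to 41 mm above the point.
- vial_b_mid (a point): Amber vial (3 or 4 are there; None if absent): white cap 44 mm across, 30 mm high; under it a collar 38 mm across, 12 mm, then the body, 40 mm; 82 mm overall, 80 g. Body diameter 22, 27, 32 or 37 mm, different for each; found by trying the wells. Starts hanging by its cap in a rack hole, foot 8 mm above the bench. Point on its axis half-way up, 41 mm above its foot; z along the axis. Grip by the cap, 11 to 41 mm above the point.
- vial_c_mid (a point): Amber vial (3 or 4 are there; None if absent): white cap 44 mm across, 30 mm high; under it a collar 38 mm across, 12 mm, then the body, 40 mm; 82 mm overall, 80 g. Body diameter 22, 27, 32 or 37 mm, different for each; found by trying the wells. Starts hanging by its cap in a rack hole, foot 8 mm above the bench. Point on its axis half-way up, 41 mm above its foot; z along the axis. Grip by the cap, 11 to 41 mm above the point.
- vial_d_mid (a point): Amber vial (3 or 4 are there; None if absent): white cap 44 mm across, 30 mm high; under it a collar 38 mm across, 12 mm, then the body, 40 mm; 82 mm overall, 80 g. Body diameter 22, 27, 32 or 37 mm, different for each; found by trying the wells. Starts hanging by its cap in a rack hole, foot 8 mm above the bench. Point on its axis half-way up, 41 mm above its foot; z along the axis. Grip by the cap, 11 to 41 mm above the point.
- rack: Loose metal bench rack, 0.8 kg, 100 x 250 mm at its foot; its top plate (70 x 250 x 10 mm, top 60 mm above the bench) has four square holes, 40 mm wide, 62 mm apart along the rack's y (y = -93, -31, 31, 93 mm), in which vials hang by their caps. Origin on the bench under its middle, z up.
- stand_tip (a point): Fixed obstacle: lower end of the electrode (12 mm across, 145 to 295 mm above the bench) on the rod stand behind the rack; from it an arm, 240 mm above the bench, runs back and to the left to the stand's rod at x +135, y +182 mm.
- cup_09_mid (a point): Bystander: a sample cup with a blue screw lid, 61 mm across, 63 mm high, loose; the point is on its axis 30 mm above the bench.
- reagent_mid (a point): Bystander: a white plastic reagent bottle, 58 mm across, 126 mm high, loose; the point is on its axis 63 mm above the bench.
There are look-alikes about, which are no part of the job. What is shaped like the part that bears vial_c_mid but green or turquoise is not meant.

How it is judged (in metres and radians):
On the way, in this order (a step that is already met when the one before it is completed fails the run):
1. the carriage is pulled out (more than 130 mm) (value of joint carriage above 0.13 m), for 0.2 s.
2. every vial stands fully down in the narrowest well that takes it, with the carriage still out (more than 100 mm) (horizontal distance between vial_a_mid and well_3 below 0.006 m and z of vial_a_mid in the frame of block between 0.039 and 0.054 m and angle between each of vial_a_mid, vial_b_mid, vial_c_mid, vial_d_mid's own z axis and vertical below 0.12 rad and horizontal distance between vial_b_mid and well_1 below 0.006 m and z of vial_b_mid in the frame of block between 0.039 and 0.054 m and horizontal distance between vial_c_mid and well_4 below 0.006 m and z of vial_c_mid in the frame of block between 0.039 and 0.054 m and horizontal distance between vial_d_mid and well_2 below 0.006 m and z of vial_d_mid in the frame of block between 0.039 and 0.054 m and value of joint carriage above 0.1 m), for 0.2 s.
At the end, for the whole second after the job is handed in: Every vial present stands in the narrowest well that takes it (its middle within 6 mm of the well's axis, upright within 0.12 rad, foot within 5 mm of the well's floor) and the carriage is home within 8 mm (horizontal distance between vial_a_mid and well_3 below 0.006 m and z of vial_a_mid in the frame of block between 0.039 and 0.054 m and angle between each of vial_a_mid, vial_b_mid, vial_c_mid, vial_d_mid's own z axis and vertical below 0.12 rad and horizontal distance between vial_b_mid and well_1 below 0.006 m and z of vial_b_mid in the frame of block between 0.039 and 0.054 m and horizontal distance between vial_c_mid and well_4 below 0.006 m and z of vial_c_mid in the frame of block between 0.039 and 0.054 m and horizontal distance between vial_d_mid and well_2 below 0.006 m and z of vial_d_mid in the frame of block between 0.039 and 0.054 m and value of joint carriage below 0.008 m); the robot touches nothing.
It fails at once if the sample cup or the reagent bottle is moved more than 30 mm (distance of any of cup_09_mid, reagent_mid from where it was at the start of the episode above 0.03 m).
Of vial_a, vial_b, vial_c, vial_d only 3 to 4 are there at a start; the rules pass over those that are not, and their reading is None.
At some moment in a run one of rack may be knocked a few centimetres aside while the robot is not near it.
It also fails if it takes over 210 s, if anything falls off the work surface, if the arm or the gripper's body presses on something with over 40 N, if the wrist force passes 120 N, or if a joint passes its speed limit or range.

### The arm

A 6-joint arm with a two-finger parallel gripper is mounted at the origin on a cart in front of the work surface, level with it; the furniture and walls round the work are solid. World frame = base frame: x ahead of the robot, y to its left, z up, the work surface at z = 0. Lengths are in mm, angles in degrees, forces in N, time in s.
With the tool pointing down it reaches from about 275 to 750 mm from the base axis. Payload 10.2 kg.
Tool frame: the origin (TCP) lies on the centre line of the jaws, within the pads' length; the fingertips stand 25 mm ahead of it and the grasp point (between the pads) lies 6 mm ahead of it; z points along the fingers, y is the line along which they close (so a half turn about z gives the same grasp; the last joint's range is limited). The gripper opens to 88 mm and grips with 3 to 60 N. Pads are 18 mm wide; open, the fingers measure 123 mm over their backs; the gripper's body (75 mm by 187 mm) begins 45 mm behind the grasp point.
Start: joints at [-89.003, 17.928, 85.812, -0, 76.261, -12.8], TCP at [125.188, -509.862, 263.72] pointing down, gripper open.
Joint ranges: [-168.41, 168.41], [-55.51, 124.54], [10.69, 146.95], [-70.63, 250.63], [1, 178], [-165.06, 165.06]. Speed limits (degrees/s): [136.94, 136.94, 172.46, 180, 180, 180].

### API

Orientations are given as [roll, pitch, yaw] about the fixed x, y, z axes, in that order (R = Rz(yaw) Ry(pitch) Rx(roll)).
In Python, from rig import state, read_camera, close_job, recognise, mark_of gives the robot as it stands.
- The arm moves only by the tool drive_tool, never from a script. Its argument "steps" is a list of rows, each an object with "travel": the shift along the tool's x, y, z in cm, a list of three; "twist": the turn, a rotation vector about the tool's x, y, z in rad, a list of three; "hand": the opening, from 0 (shut) to 1 (fully open). In form: [{"travel": [x, y, z], "twist": [wx, wy, wz], "hand": hand}, ...]. A call has 1 to 8 rows; each row is the pose to reach, as a shift and turn from the pose commanded when the call began, along the tool's axes at that moment; what a row does not reach only later rows make up. A row lasts 1/12 s, in which the tool goes at most 41.7 mm and 7.16 degrees, less where a joint would pass 70% of its speed; a pose out of reach is approached as far as the arm can. A call with a gripper value outside its range is refused whole. The fingers move at their own pace and stop on an object; "squeeze" is the grip in N (left out, the last holds). Time passes only in rows, so rows that repeat a pose let the fingers close. It gives the time, the measured TCP pose, the force, the opening and the grip force at its end, in the units of the state.
- state(): the state, without advancing time (a new reading comes with each control period).
- read_camera(name): name is "side" or "top"; returns a dict with "image" (400x640x3 uint8, red, green, blue), "mtx" (3x3 intrinsics, pixels), "R" (3x3) and "t" (3): a world point X has camera coordinates R X + t. Camera axes: x right, y down, z forward; pixel columns grow to the right and rows downward; lengths in mm; the calibration is good to about 2 mm. A picture is of the moment at which its call begins. There is no depth.
- close_job(): hands the job in; it is judged then, once.
Trained networks look in a picture, given as the dict that the camera call returned (one of the last four; its "shot" number tells which), for a name from the list of things; names that differ only in an ending like _2 or _b are one class to them, and where a whole thing is asked for, a point or a joint stands for the part that bears it (a point fixed in the world has none). Each returns a list of dicts, best first, with "p" (0 to 1); they miss things now and then, are a little off and sometimes report something else, mostly with a low value. They report only what shows in the picture. A call takes as long as a camera call. They do not tell look-alikes from the thing itself.
- recognise(thing, picture): "location" ([x, y, z] in mm, in world coordinates, good to about 4 mm: the middle of the surface that is visible of it).
- mark_of(thing, picture): "location" ([x, y, z] in mm, in world coordinates, good to about 4 mm: a listed point, or the origin of a listed thing).
The state is a dict: "time_s": time; "qpos": joint angles; "qvel": joint speeds; "joint_efforts": joint torques, N m; "position": TCP position; "tcp_rot": TCP orientation; "ft_force": force on the tool from outside, world axes, zero at the start; "torque": the same for the moment, N m; "grip_width": finger opening in mm; "finger_force": force on a finger pad.
Only numpy, scipy, OpenCV 4.12 (cv2) and the standard library are available. Lean on these libraries where they do the work, as an engineer would, in place of code of your own. Each camera call takes 0.05 s, during which the arm holds its last target. There are 200 camera calls.

## Working session

There is one attempt and no reset: what is moved stays moved. The work goes in short steps, Python scripts to look and compute and a tool call to move; the robot and the scene stay as the last step left them, time stands still between calls to the robot, and variables do not carry over. Pictures are saved under pics/ and viewed, at most 14 in all, crops included, and the job is handed in when it is done.

Besides the shell and the picture viewer there is one more tool, called after "Call:" as name(argument=value, ...) on one line, values as JSON. drive_tool: Moves the arm, as the interface text tells. Its arguments: {"type":"object","properties":{"steps":{"type":"array","items":{"type":"object","properties":{"travel":{"type":"array","items":{"type":"number"}},"twist":{"type":"array","items":{"type":"number"}},"hand":{"type":"number"}}}},"squeeze":{"type":"number"}},"required":["steps"]}

```bash
mkdir -p pics; ls; cat > h.py <<'E'
import numpy as np,cv2
from rig import state,read_camera,recognise,mark_of,close_job
def save(p,n,crop=None,s=1):
    im=p["image"][:,:,::-1]
    if crop: im=im[crop[1]:crop[3],crop[0]:crop[2]]
    cv2.imwrite("pics/"+n,cv2.resize(im,None,fx=s,fy=s,interpolation=cv2.INTER_CUBIC))
def pix(p,X):
    c=p["R"]@np.array(X,float)+np.ravel(p["t"]); u=p["mtx"]@c; return np.round(u[:2]/u[2],1)
def ray(p,uv,z):
    R=np.array(p["R"]);o=-R.T@np.ravel(p["t"]); d=R.T@np.linalg.inv(p["mtx"])@np.array([uv[0],uv[1],1.])
    return np.round(o+d*(z-o[2])/d[2],1)
E
python3 - <<'E'
from h import *
s=state(); print({k:np.round(v,2) for k,v in s.items()})
for n in("top","side"):
    p=read_camera(n); save(p,n+"1.png")
    print(n,np.round(-np.array(p["R"]).T@np.ravel(p["t"])))
    for t in("store","handle","well_1","well_4","block","vial_a_mid","rack","stand_tip","cup_09_mid","reagent_mid"):
        for r in mark_of(t,p)[:9]:
            if r["p"]>.2: print(t,round(r["p"],2),np.round(r["location"]),pix(p,r["location"]))
E
```

```text
pics
{'time_s': np.float64(0.0), 'qpos': array([-89.  ,  17.96,  85.85,  -0.  ,  76.26, -12.8 ]), 'qvel': array([-0.05, -0.06, -0.07,  0.05,  0.  ,  0.05]), 'joint_efforts': array([-0.000e+00, -4.022e+01, -2.523e+01,  7.000e-02,  4.000e-02,
       -0.000e+00]), 'position': array([ 125.17, -509.64,  263.18]), 'tcp_rot': array([-1.7993e+02, -1.0000e-02,  1.3800e+01]), 'ft_force': array([-0.16, -0.34,  0.12]), 'torque': array([-0.01,  0.01,  0.05]), 'finger_force': np.float64(0.0), 'grip_width': np.float64(87.81)}
top [ 502.  125. 1451.]
store 0.94 [ 603. -248.    3.] [432.7 204. ]
store 0.41 [456. 180.  50.] [292.5 253.3]
handle 0.5 [446. 151.  -0.] [302.7 256. ]
well_1 0.9 [ 630. -224.   51.] [428.9 193.7]
well_1 0.81 [ 631. -272.   51.] [444.9 193.4]
well_1 0.75 [ 627. -170.   51.] [410.6 194.8]
well_1 0.55 [ 635. -331.   53.] [464.9 191.8]
well_4 0.9 [ 630. -224.   51.] [428.9 193.7]
well_4 0.81 [ 631. -272.   51.] [444.9 193.4]
well_4 0.75 [ 627. -170.   51.] [410.6 194.8]
well_4 0.55 [ 635. -331.   53.] [464.9 191.8]
block 0.61 [ 629. -245.    7.] [431.9 195.3]
vial_a_mid 0.55 [44
[... 224 characters left out ...]
183.7]
handle 0.76 [ 533. -251.   97.] [373.3 168. ]
well_1 0.96 [ 630. -329.   55.] [360.6 163.3]
well_1 0.93 [ 629. -173.   50.] [341.4 180.2]
well_1 0.57 [ 630. -275.   49.] [354.  169.7]
well_4 0.96 [ 630. -329.   55.] [360.6 163.3]
well_4 0.93 [ 629. -173.   50.] [341.4 180.2]
well_4 0.57 [ 630. -275.   49.] [354.  169.7]
block 0.81 [ 632. -248.    6.] [349.9 181.5]
vial_a_mid 0.79 [442. 122.  50.] [342.9 235.6]
rack 0.96 [449. 149.   1.] [336.3 251.2]
stand_tip 0.79 [716.  74. 145.] [283.5 179.8]
cup_09_mid 0.78 [539. 460.  24.] [248.5 295.1]
cup_09_mid 0.73 [474. 243.  44.] [313.  254.5]
reagent_mid 0.64 [596. 531.  63.] [212.3 292.5]
reagent_mid 0.31 [ 635. -275.   53.] [353.1 168.5]
```

View pics/top1.png

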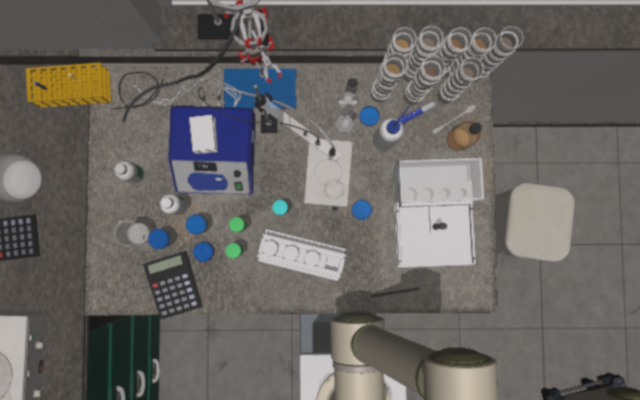

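View pics/side1.png

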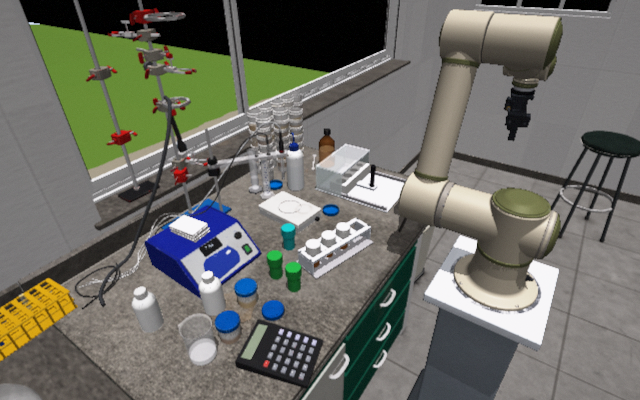

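Top view: rack at about (302,255) with three white caps and an empty hole, store at (436,210). Possible look-alikes: green caps at (236,224) and (233,250) and turquoise at (280,207), which are not meant. The amber vials are the white caps in the rack. I'll check them in a close crop.

```bash
python3 - <<'E'
from h import *
a=read_camera("top"); save(a,"rt.png",(245,220,365,290),3.3)
b=read_camera("side"); save(b,"rs.png",(285,205,405,295),3.3)
i1=cv2.imread("pics/rt.png");i2=cv2.imread("pics/rs.png")
b2=cv2.resize(a["image"][140:275,380:500,::-1],None,fx=3.3,fy=3.3); b3=cv2.resize(b["image"][140:225,300:420,::-1],None,fx=3.3,fy=3.3)
l=np.vstack([i1,i2]); r=np.vstack([b2,b3]); h=max(len(l),len(r)); f=lambda x:np.vstack([x,np.zeros((h-len(x),x.shape[1],3),np.uint8)])
im=np.hstack([f(l),f(r)]);print(im.shape); cv2.imwrite("pics/m.png",im[:800] if h<=600 else cv2.resize(im,None,fx=600/h,fy=600/h))
for n,p in(("t",a),("s",b)):
    for t in("vial_a_mid","stand_tip","rack"):
        print(n,t,[(round(r["p"],2),np.round(r["location"])) for r in mark_of(t,p)])
    print(n,[(round(r["p"],2),np.round(r["location"])) for r in recognise("vial_a_mid",p)])
E
```

```text
(726, 792, 3)
t vial_a_mid [(0.54, array([442., 120.,  50.]))]
t stand_tip []
t rack [(0.92, array([447., 153.,  -0.])), (0.26, array([ 627., -244.,    9.]))]
t [(0.68, array([444., 120.,  92.]))]
s vial_a_mid [(0.55, array([441., 124.,  48.]))]
s stand_tip [(0.55, array([716.,  74., 143.])), (0.55, array([476., 244.,  47.]))]
s rack [(0.63, array([448., 150.,   1.])), (0.59, array([540., 463.,  25.]))]
s [(0.64, array([434., 136.,  85.])), (0.45, array([528., 473.,  58.]))]
```

View pics/m.png

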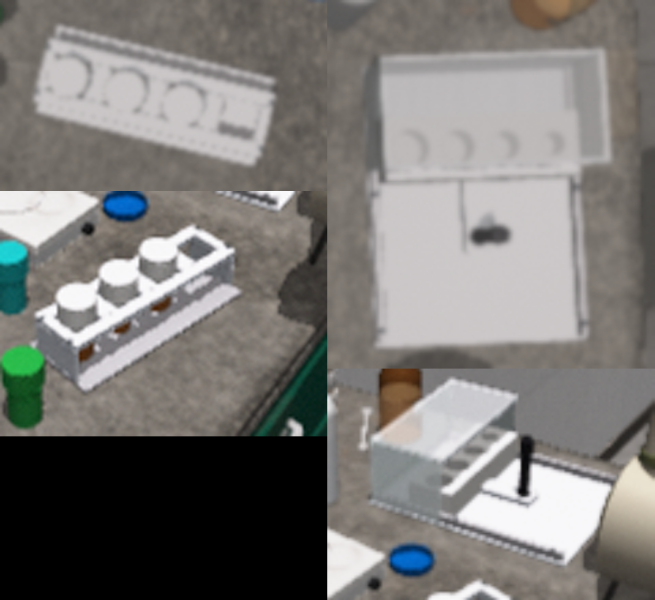

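The crop shows three amber vials with white caps in the rack's three left holes, at full-image top pixels of about (271,248), (292,253) and (313,258). The right hole is empty. The black knob is at about (440,226).

```bash
python3 - <<'E'
from h import *
p=read_camera("top")
for u in((270.7,247.9),(291.6,253.4),(313.2,257.8)): print(ray(p,u,90))
for u in((445,225),(436,226),(440,226)): print("knob",ray(p,u,109))
for z in(145,295): print("tip",ray(p,(333,153),z),pix(p,(716,74,z)))
x=lambda a,b:((a-327)/2.727+380,b/2.727+140)
print("base corners",[ray(p,x(*u),z) for u,z in(((378,345),5),((587,338),19))], "cover front roof",[ray(p,x(*u),112) for u in((380,180),(612,160))], "back roof",[ray(p,x(*u),112) for u in((380,55),(606,50))])
q=read_camera("side")
print(pix(q,(533,-251,99)),pix(p,(533,-251,99)))
for c in(p,q):
  for t in("well_1","handle","store","block"):print(t,[(round(r["p"],2),np.round(r["location"],1)) for r in mark_of(t,c)])
E
```

```text
[472.8 240.5  90. ]
[456.9 180.8  90. ]
[444.1 119.2  90. ]
knob [ 535.7 -254.2  109. ]
knob [ 533.  -228.6  109. ]
knob [ 532.9 -239.9  109. ]
tip [735.9  63.3 145. ] [329.2 160.1]
tip [709.   70.4 295. ] [331.5 150.2]
base corners [array([ 413. , -140.3,    5. ]), array([ 420.5, -368.6,   19. ])] cover front roof [array([ 589.9, -125.3,  112. ]), array([ 609.8, -367.1,  112. ])] back roof [array([ 720.6, -127.2,  112. ]), array([ 725.1, -363.8,  112. ])]
[373.2 167.5] [442.9 226. ]
well_1 [(0.89, array([ 629.6, -168.6,   49.8])), (0.76, array([ 631.8, -225.8,   52. ])), (0.69, array([ 632. , -275. ,   50.3])), (0.55, array([ 634.2, -331.5,   52. ]))]
handle [(0.71, array([ 530.8, -254.7,   96.5])), (0.35, array([ 601.5, -248.7,    2.9]))]
store [(0.57, array([ 600.6, -249.9,    2.8]))]
block [(0.9, array([ 628.9, -246.6,    6.3]))]
well_1 [(0.92, array([ 634.7, -327.1,   56.7])), (0.71, array([ 627.7, -169.4,   49. ])), (0.57, array([ 634. , -276. ,   50.3])), (0.57, array([ 630.2, -224.6,   48.4])), (0.24, array([473.6, 242.2,  43.7]))]
handle [(0.92, array([ 531.2, -249.3,  100.2]))]
store [(0.62, array([ 602.3, -251. ,    2.1]))]
block [(0.68, array([ 630.3, -246.2,    5.7]))]
```

Call:
drive_tool(steps=[{"travel":[31,-10.5,0],"twist":[0,0,0.241],"hand":1},{"travel":[31,-10.5,0],"twist":[0,0,0.241],"hand":1},{"travel":[31,-10.5,0],"twist":[0,0,0.241],"hand":1},{"travel":[31,-10.5,0],"twist":[0,0,0.241],"hand":1},{"travel":[31,-10.5,0],"twist":[0,0,0.241],"hand":1},{"travel":[31,-10.5,0],"twist":[0,0,0.241],"hand":1},{"travel":[31,-10.5,0],"twist":[0,0,0.241],"hand":1},{"travel":[31,-10.5,0],"twist":[0,0,0.241],"hand":1}])

```text
time_s: 2.77
position: [402.4, -332.7, 263.9]
tcp_rot: [180.0, -0.0, -0.0]
ft_force: [0.8, -0.3, -0.0]
grip_width: 88.4
finger_force: 0.0
```

Call:
drive_tool(steps=[{"travel":[13,-8.2,0],"twist":[0,0,0],"hand":1},{"travel":[13,-8.2,0],"twist":[0,0,0],"hand":1},{"travel":[13,-8.2,0],"twist":[0,0,0],"hand":1},{"travel":[13,-8.2,0],"twist":[0,0,0],"hand":1},{"travel":[13,-8.2,4],"twist":[0,0,0],"hand":1},{"travel":[13,-8.2,8],"twist":[0,0,0],"hand":1},{"travel":[13,-8.2,8],"twist":[0,0,0],"hand":1},{"travel":[13,-8.2,8],"twist":[0,0,0],"hand":1}])

```text
time_s: 3.43
position: [530.6, -252.0, 183.2]
tcp_rot: [-179.9, 0.1, -0.0]
ft_force: [-0.0, -0.6, 1.3]
grip_width: 87.9
finger_force: 0.0
```

```bash
python3 - <<'E'
from h import *
p=read_camera("side")
save(p,"h1.png",(320,110,420,200),5)
print([(round(r["p"],2),np.round(r["location"],1)) for r in mark_of("handle",p)],state()["position"])
E
```

```text
[(0.64, array([ 532.3, -249.7,  100.4]))] [ 531.5703002  -253.01018221  186.33534616]
```

View pics/h1.png

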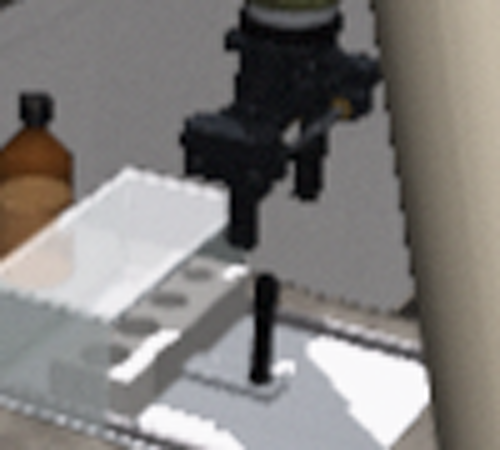

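The fingers straddle the black knob at (263,285) in the crop, and the block sticks a little out of the cover. I'll descend and pinch it.

Call:
drive_tool(steps=[{"travel":[0.1,0,4],"twist":[0,0,0],"hand":1},{"travel":[0.1,0,7.8],"twist":[0,0,0],"hand":1},{"travel":[0.1,0,7.8],"twist":[0,0,0],"hand":1},{"travel":[0.1,0,7.8],"twist":[0,0,0],"hand":0.5},{"travel":[0.1,0,7.8],"twist":[0,0,0],"hand":0},{"travel":[0.1,0,7.8],"twist":[0,0,0],"hand":0},{"travel":[0.1,0,7.8],"twist":[0,0,0],"hand":0},{"travel":[0.1,0,7.8],"twist":[0,0,0],"hand":0}], squeeze=25)

```text
time_s: 4.2
position: [532.4, -252.5, 107.3]
tcp_rot: [179.9, -0.1, -0.0]
ft_force: [-0.3, -0.6, -0.3]
grip_width: 56.6
finger_force: 0.0
```

Call:
drive_tool(steps=[{"travel":[0,0,0],"twist":[0,0,0],"hand":0},{"travel":[0,0,0],"twist":[0,0,0],"hand":0},{"travel":[0,0,0],"twist":[0,0,0],"hand":0}])

```text
time_s: 4.45
position: [532.0, -252.2, 105.9]
tcp_rot: [180.0, -0.0, -0.0]
ft_force: [-0.1, 0.4, 0.9]
grip_width: 36.9
finger_force: 0.0
```

Call:
drive_tool(steps=[{"travel":[0,0,0],"twist":[0,0,0],"hand":0},{"travel":[0,0,0],"twist":[0,0,0],"hand":0},{"travel":[0,0,0],"twist":[0,0,0],"hand":0},{"travel":[0,0,0],"twist":[0,0,0],"hand":0},{"travel":[0,0,0],"twist":[0,0,0],"hand":0}])

```text
time_s: 4.87
position: [531.9, -251.8, 105.7]
tcp_rot: [-180.0, 0.0, -0.0]
ft_force: [-0.6, 2.4, 0.7]
grip_width: 19.1
finger_force: 25.0
```

Call:
drive_tool(steps=[{"travel":[-1.5,0.05,0],"twist":[0,0,0],"hand":0},{"travel":[-3,0.1,0],"twist":[0,0,0],"hand":0},{"travel":[-4.5,0.16,0],"twist":[0,0,0],"hand":0},{"travel":[-6,0.2,0],"twist":[0,0,0],"hand":0},{"travel":[-7.5,0.26,0],"twist":[0,0,0],"hand":0},{"travel":[-9,0.3,0],"twist":[0,0,0],"hand":0},{"travel":[-10.5,0.36,0],"twist":[0,0,0],"hand":0},{"travel":[-11.5,0.4,0],"twist":[0,0,0],"hand":0}])

```text
time_s: 5.53
position: [416.0, -255.6, 105.6]
tcp_rot: [-179.9, 0.0, -0.0]
ft_force: [2.7, 5.8, -0.0]
grip_width: 19.1
finger_force: 25.0
```

Call:
drive_tool(steps=[{"travel":[-0.3,0,0],"twist":[0,0,0],"hand":0},{"travel":[-0.6,0,0],"twist":[0,0,0],"hand":0},{"travel":[-0.8,0,0],"twist":[0,0,0],"hand":0},{"travel":[-0.8,0,0],"twist":[0,0,0],"hand":0}])

```text
time_s: 5.87
position: [409.4, -255.8, 105.7]
tcp_rot: [-180.0, -0.1, -0.0]
ft_force: [3.8, 4.9, -1.0]
grip_width: 18.8
finger_force: 25.0
```

```bash
python3 - <<'E'
from h import *
for n in("top","side"):
  p=read_camera(n)
  for t in("well_1","handle","store","block","vial_a_mid","rack"):print(t,[(round(r["p"],2),np.round(r["location"],1)) for r in mark_of(t,p)])
s=state();print(s["position"],s["ft_force"])
E
```

```text
well_1 [(0.97, array([ 511.2, -334. ,   51.1])), (0.87, array([ 509.1, -228. ,   49.5])), (0.86, array([ 507.8, -174.3,   46.8])), (0.69, array([ 510.4, -277.9,   52.7]))]
handle [(0.59, array([ 407.7, -261.3,   96. ])), (0.5, array([ 511.6, -230.9,   52.8])), (0.19, array([599.2, 529.2,  66.4]))]
store [(0.86, array([ 601.5, -247.3,    4.2])), (0.54, array([ 513.8, -336. ,   53.6]))]
block [(0.8, array([ 506.7, -249.2,    6.7]))]
vial_a_mid [(0.69, array([476.5, 241.4,  50.1])), (0.62, array([442.1, 122.6,  49. ]))]
rack [(0.79, array([445.5, 152.6,  -0.7]))]
well_1 [(0.83, array([ 511.6, -279.1,   51.9])), (0.82, array([ 507. , -174.7,   50.8])), (0.72, array([ 510.9, -329.5,   55.1])), (0.62, array([ 504.7, -227.7,   53.5]))]
handle [(0.73, array([ 408.6, -255. ,  100.7]))]
store [(0.71, array([449.3, 148.4,   1.7])), (0.56, array([ 602.5, -250.2,    1.3]))]
block [(0.7, array([ 509.7, -252.5,    8.5]))]
vial_a_mid [(0.73, array([438.1, 123.1,  47.5])), (0.32, array([713.4,  72.4, 148.5]))]
rack [(0.84, array([449.2, 148.9,   3.2])), (0.54, array([ 410. , -254.8,   97.7])), (0.16, array([ 508.9, -329.6,   56.4]))]
[ 409.38232392 -255.77073905  105.66007199] [ 2.0989404   5.68392584 -0.81471661]
```

Call:
drive_tool(steps=[{"travel":[-0.2,0,0],"twist":[0,0,0],"hand":0},{"travel":[-0.4,0,0],"twist":[0,0,0],"hand":0},{"travel":[-0.4,0,0],"twist":[0,0,0],"hand":0}])

```text
time_s: 6.82
position: [408.5, -255.9, 105.9]
tcp_rot: [179.9, -0.5, -0.1]
ft_force: [28.4, 8.0, -11.9]
grip_width: 19.2
finger_force: 25.0
```

Call:
drive_tool(steps=[{"travel":[0.3,0,0],"twist":[0,0,0],"hand":0},{"travel":[0.3,0,0],"twist":[0,0,0],"hand":1},{"travel":[0.3,0,0],"twist":[0,0,0],"hand":1},{"travel":[0.3,0,0],"twist":[0,0,0],"hand":1},{"travel":[0.3,0,0],"twist":[0,0,0],"hand":1},{"travel":[0.3,0,0],"twist":[0,0,0],"hand":1},{"travel":[0.3,0,0],"twist":[0,0,0],"hand":1},{"travel":[0.3,0,0],"twist":[0,0,0],"hand":1}])

```text
time_s: 7.48
position: [407.9, -256.3, 105.7]
tcp_rot: [180.0, -0.0, -0.0]
ft_force: [-0.1, 0.1, 0.9]
grip_width: 63.5
finger_force: 0.0
```

Call:
drive_tool(steps=[{"travel":[0,0,0],"twist":[0,0,-0.78],"hand":1},{"travel":[0,0,0],"twist":[0,0,-0.78],"hand":1},{"travel":[0,0,0],"twist":[0,0,-0.78],"hand":1},{"travel":[0,0,0],"twist":[0,0,-0.78],"hand":1},{"travel":[0,0,0],"twist":[0,0,-0.78],"hand":1},{"travel":[0,0,0],"twist":[0,0,-0.78],"hand":1},{"travel":[0,0,0],"twist":[0,0,-0.78],"hand":1},{"travel":[0,0,0],"twist":[0,0,-0.78],"hand":1}])

```text
time_s: 8.15
position: [407.9, -256.2, 105.7]
tcp_rot: [180.0, 0.0, 44.7]
ft_force: [1.3, 0.5, -0.0]
grip_width: 87.8
finger_force: 0.0
```

Call:
drive_tool(steps=[{"travel":[0,0,0],"twist":[0,0,-0.791],"hand":1},{"travel":[0,0,0],"twist":[0,0,-0.791],"hand":1},{"travel":[0,0,0],"twist":[0,0,-0.791],"hand":1},{"travel":[0,0,0],"twist":[0,0,-0.791],"hand":1},{"travel":[0,0,0],"twist":[0,0,-0.791],"hand":1},{"travel":[0,0,0],"twist":[0,0,-0.791],"hand":1},{"travel":[0,0,0],"twist":[0,0,-0.791],"hand":1},{"travel":[0,0,0],"twist":[0,0,-0.791],"hand":0.3}], squeeze=3)

```text
time_s: 8.82
position: [407.9, -256.2, 105.7]
tcp_rot: [180.0, 0.0, 90.0]
ft_force: [-0.3, 0.2, 0.2]
grip_width: 83.3
finger_force: 0.0
```

Call:
drive_tool(steps=[{"travel":[0,0,0],"twist":[0,0,0],"hand":0},{"travel":[0,0,0],"twist":[0,0,0],"hand":0},{"travel":[0,0,0],"twist":[0,0,0],"hand":0},{"travel":[0,0,0],"twist":[0,0,0],"hand":0},{"travel":[0,0,0],"twist":[0,0,0],"hand":0},{"travel":[0,0,0],"twist":[0,0,0],"hand":0},{"travel":[0,0,0],"twist":[0,0,0],"hand":0},{"travel":[0,0,0],"twist":[0,0,0],"hand":0}])

```text
time_s: 9.48
position: [408.0, -256.2, 105.7]
tcp_rot: [180.0, 0.0, 90.0]
ft_force: [-0.3, -0.5, -0.8]
grip_width: 30.1
finger_force: 0.0
```

Call:
drive_tool(steps=[{"travel":[0,0,0],"twist":[0,0,0],"hand":0},{"travel":[0,0,0],"twist":[0,0,0],"hand":0},{"travel":[0,0,0],"twist":[0,0,0],"hand":0},{"travel":[0,0,0],"twist":[0,0,0],"hand":0}])

```text
time_s: 9.82
position: [408.6, -256.2, 105.8]
tcp_rot: [179.9, 0.0, 90.0]
ft_force: [6.1, 0.4, -2.7]
grip_width: 23.0
finger_force: 3.0
```

Call:
drive_tool(steps=[{"travel":[0,0,0],"twist":[0,0,0],"hand":1},{"travel":[0,0,0],"twist":[0,0,0],"hand":1},{"travel":[0,0,0],"twist":[0,0,0],"hand":1},{"travel":[0,0,-4],"twist":[0,0,0],"hand":1},{"travel":[0,0,-8],"twist":[0,0,0],"hand":1},{"travel":[4,0,-11],"twist":[0,0,0],"hand":1},{"travel":[8,0,-11],"twist":[0,0,0],"hand":1},{"travel":[12,1,-11],"twist":[0,0,0],"hand":1}])

```text
time_s: 10.48
position: [416.4, -140.0, 217.4]
tcp_rot: [179.9, 0.1, 89.9]
ft_force: [0.5, 0.1, -0.1]
grip_width: 73.8
finger_force: 0.0
```

Call:
drive_tool(steps=[{"travel":[26,2.5,0],"twist":[0,0,0],"hand":1},{"travel":[26,2.5,0],"twist":[0,0,0],"hand":1},{"travel":[26,2.5,0],"twist":[0,0,0],"hand":1},{"travel":[26,2.5,0],"twist":[0,0,0],"hand":1},{"travel":[26,2.5,0],"twist":[0,0,0],"hand":1},{"travel":[26,2.5,0],"twist":[0,0,0],"hand":1},{"travel":[26,2.5,0],"twist":[0,0,0],"hand":1},{"travel":[26,2.5,0],"twist":[0,0,0],"hand":1}])

```text
time_s: 11.15
position: [441.6, 121.7, 215.6]
tcp_rot: [-180.0, -0.0, 90.2]
ft_force: [-0.3, -0.4, 0.2]
grip_width: 88.0
finger_force: 0.0
```

```bash
cat >> h.py <<'E'
def look(*ts):
    for n in("top","side"):
        p=read_camera(n)
        for t in ts: print(n,t,[(round(r["p"],2),np.round(r["location"]).astype(int).tolist()) for r in mark_of(t,p)])
    s=state(); print(np.round(s["position"],1),np.round(s["tcp_rot"],1),np.round(s["ft_force"],1),round(s["grip_width"],1),round(s["finger_force"],1))
    return p
E
python3 - <<'E'
from h import *
p=look("rack","vial_a_mid","handle")
save(p,"s2.png",(280,150,420,290),4)
p=read_camera("top");save(p,"t2.png",(245,190,365,290),4)
E
```

```text
top rack []
top vial_a_mid [(0.65, [513, -234, 53])]
top handle [(0.96, [410, -260, 99])]
side rack [(0.89, [448, 149, 5])]
side vial_a_mid [(0.65, [604, -249, 0]), (0.64, [441, 122, 47])]
side handle [(0.79, [409, -254, 101]), (0.67, [605, -248, 2])]
[442.  118.5 215.7] [180.    0.   89.9] [0.1 0.7 0.4] 87.9 0.0
```

View pics/s2.png

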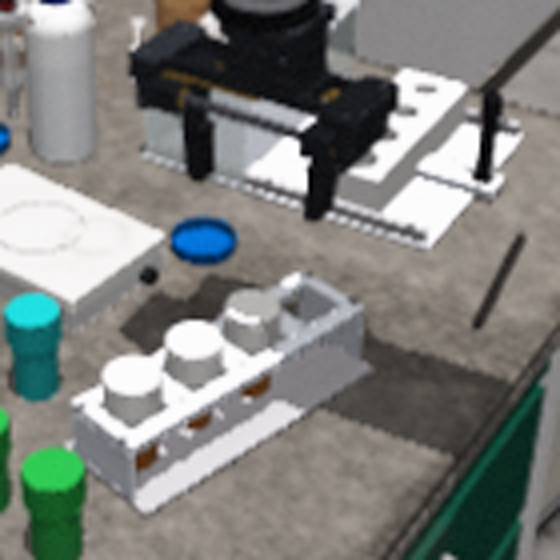

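The gripper hangs above the right-hand vial (cap at (252,315) in the crop). I'll descend on it.

Call:
drive_tool(steps=[{"travel":[0.2,0.1,4],"twist":[0,0,0],"hand":1},{"travel":[0.2,0.1,8],"twist":[0,0,0],"hand":1},{"travel":[0.2,0.1,11],"twist":[0,0,0],"hand":1},{"travel":[0.2,0.1,12.7],"twist":[0,0,0],"hand":1},{"travel":[0.2,0.1,12.7],"twist":[0,0,0],"hand":1},{"travel":[0.2,0.1,12.7],"twist":[0,0,0],"hand":0.3},{"travel":[0.2,0.1,12.7],"twist":[0,0,0],"hand":0.3},{"travel":[0.2,0.1,12.7],"twist":[0,0,0],"hand":0.3}], squeeze=20)

```text
time_s: 12.27
position: [443.8, 121.2, 90.1]
tcp_rot: [179.8, -0.0, 90.0]
ft_force: [-0.6, 0.9, 0.2]
grip_width: 70.3
finger_force: 0.0
```

Call:
drive_tool(steps=[{"travel":[0,0,0],"twist":[0,0,0],"hand":0.3},{"travel":[0,0,0],"twist":[0,0,0],"hand":0.3},{"travel":[0,0,0],"twist":[0,0,0],"hand":0.3},{"travel":[0,0,0],"twist":[0,0,0],"hand":0.3}])

```text
time_s: 12.6
position: [442.8, 121.3, 88.9]
tcp_rot: [-180.0, -0.0, 90.0]
ft_force: [-6.9, 0.9, 3.9]
grip_width: 43.8
finger_force: 8.4
```

Call:
drive_tool(steps=[{"travel":[0,0,0],"twist":[0,0,0],"hand":0.3},{"travel":[0,0,-1.5],"twist":[0,0,0],"hand":0.3},{"travel":[0,0,-3.5],"twist":[0,0,0],"hand":0.3},{"travel":[0,0,-6],"twist":[0,0,0],"hand":0.3},{"travel":[0,0,-9],"twist":[0,0,0],"hand":0.3},{"travel":[0,0,-12.5],"twist":[0,0,0],"hand":0.3},{"travel":[0,0,-12.5],"twist":[0,0,0],"hand":0.3},{"travel":[0,0,-12.5],"twist":[0,0,0],"hand":0.3}])

```text
time_s: 13.27
position: [443.4, 121.3, 214.7]
tcp_rot: [179.8, -0.0, 90.0]
ft_force: [-0.6, -0.4, -1.3]
grip_width: 43.5
finger_force: 20.0
```

```bash
python3 - <<'E'
from h import *
p=look("vial_a_mid","rack")
save(p,"s3.png",(290,150,390,270),5)
X=state()["position"]
for z in(-30,-70): print([pix(p,X+np.array([dx,0,z])) for dx in(-22,0,22)])
E
```

```text
top vial_a_mid []
top rack [(0.98, [448, 152, -1]), (0.49, [512, -334, 55])]
side vial_a_mid [(0.63, [440, 123, 172])]
side rack [(0.97, [448, 149, 1])]
[442.6 121.3 212.6] [-179.9   -0.    90. ] [ 0.3  0.4 -0.5] 43.2 20.0
[array([350.3, 203.1]), array([344. , 200.8]), array([337.7, 198.6])]
[array([349.9, 214. ]), array([343.6, 211.7]), array([337.5, 209.5])]
```

View pics/s3.png

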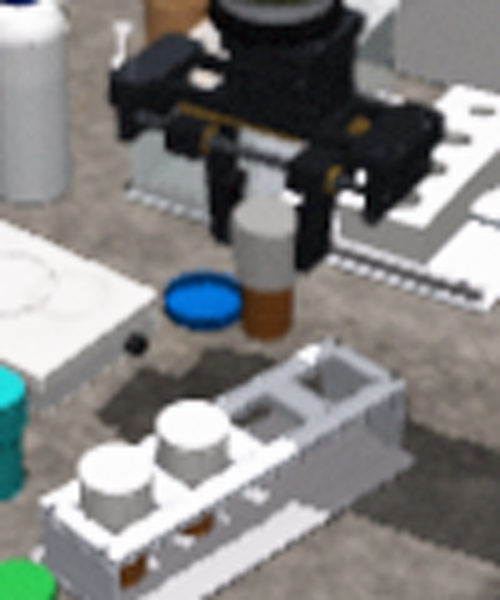

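The vial hangs upright in the jaws; its cap spans x 232–295 px and its amber body 243–292 px in the crop. That makes the body about 32–37 mm. I'll measure it sub-pixel.

```bash
cat >> h.py <<'E'
def body(p):
    # amber saturation coverage per row near the held vial, in mm
    X=state()["position"]; c=pix(p,X+np.array([0,0,-60])); im=p["image"].astype(float)
    s=np.linalg.norm(pix(p,X+np.array([22,0,-60]))-pix(p,X+np.array([-22,0,-60])))
    x0=int(c[0]); y0=int(c[1])
    for y in range(y0-8,y0+14):
        a=im[y,x0-12:x0+14]; d=a[:,0]-a[:,2]; 
        print(y,d.astype(int).tolist())
    d=np.linalg.norm(np.array(p["R"])@X+np.ravel(p["t"])); print("mm/px",round(d/p["mtx"][0][0],3))
E
python3 - <<'E'
from h import *
body(read_camera("side"))
E
```

```text
201 [17, 14, 16, 15, 13, 9, 2, 4, 3, 5, 3, 2, 2, 3, 4, 1, 2, 4, 0, -2, -5, -4, -2, -6, -9, -5]
202 [16, 14, 16, 13, 15, 13, 6, 3, 2, 3, 2, 3, 2, 1, 2, 0, 3, 1, -1, -4, -4, -2, 5, 5, 1, -3]
203 [-12, -7, 15, 15, 17, 15, 9, -1, 2, 2, 5, 4, 3, 1, 3, 3, 2, 2, 1, -3, 0, 4, 12, 16, 16, 13]
204 [-52, -48, -24, -24, -32, -6, 7, 3, 2, 3, 1, 2, 3, 3, 3, 2, 4, 4, 4, 8, 8, 14, 16, 18, 18, 18]
205 [-94, -99, -95, -85, -89, -54, -23, 1, 1, 2, 3, 2, 2, 3, 2, 2, 2, 5, 7, 14, 12, 15, 15, 15, 14, 16]
206 [-139, -124, -106, -94, -87, -82, -48, 2, 6, 4, 1, 4, 2, 2, 4, 4, 7, 13, 12, 16, 15, 17, 16, 16, 14, 14]
207 [-197, -187, -176, -158, -131, -87, -57, 3, 23, 18, 18, 10, 11, 16, 18, 20, 29, 30, 17, 15, 15, 17, 16, 16, 17, 16]
208 [-219, -216, -211, -204, -194, -162, -100, 11, 45, 51, 45, 37, 37, 43, 50, 53, 62, 31, 17, 16, 15, 16, 16, 17, 17, 16]
209 [-219, -218, -216, -210, -212, -200, -148, 16, 45, 58, 60, 63, 69, 66, 68, 66, 63, 35, 16, 15, 16, 15, 15, 16, 17, 18]
210 [-216, -212, -212, -212, -211, -203, -159, 5, 48, 60, 63, 65, 70, 66, 67, 66, 60, 34, 16, 15, 17, 15, 16, 16, 16, 17]
211 [-212, -205
[... 640 characters left out ...]
, 56, 36, 19, 15, 15, 11, 5, -2, -5, -11, -11]
217 [19, 16, 14, 16, 14, 13, 15, 17, 21, 38, 43, 57, 56, 49, 37, 28, 23, 14, 12, 3, -2, -7, -9, -10, -11, -10]
218 [14, 13, 13, 13, 15, 13, 16, 14, 15, 19, 24, 29, 27, 25, 20, 18, 16, 9, 3, -5, -4, -4, -11, -11, -10, -10]
219 [12, 12, 12, 10, 8, 15, 15, 17, 14, 19, 18, 16, 15, 12, 16, 14, 2, -4, -8, -6, -1, 0, -3, -10, -8, -7]
220 [10, 10, 10, 8, 7, 11, 15, 14, 11, 14, 14, 15, 18, 12, 4, -2, -6, -11, -7, -1, -1, -1, -5, -5, -1, 6]
221 [9, 8, 11, 10, 8, 10, 9, 8, 9, 8, 8, 7, 2, -4, -6, -11, -11, -10, -8, -3, -2, -2, -11, -3, 8, 16]
222 [9, 8, 9, 8, 6, 8, 10, 7, 8, 8, 4, -3, -10, -10, -12, -11, -12, -11, -9, -10, -8, -3, -9, -4, 6, 14]
mm/px 2.962
```

Call:
drive_tool(steps=[{"travel":[-4,0.6,0],"twist":[0,0,0],"hand":0.3},{"travel":[-8,1.2,0],"twist":[0,0,0],"hand":0.3},{"travel":[-12,1.8,0],"twist":[0,0,0],"hand":0.3},{"travel":[-16,2.4,0],"twist":[0,0,0],"hand":0.3},{"travel":[-20,3,0],"twist":[0,0,0],"hand":0.3},{"travel":[-24,3.6,0],"twist":[0,0,0],"hand":0.3},{"travel":[-28,4.2,0],"twist":[0,0,0],"hand":0.3},{"travel":[-31,5,0],"twist":[0,0,0],"hand":0.3}])

```text
time_s: 14.28
position: [492.5, -191.7, 213.1]
tcp_rot: [-180.0, -0.0, 89.9]
ft_force: [0.2, 0.2, -0.0]
grip_width: 43.8
finger_force: 20.0
```

Call:
drive_tool(steps=[{"travel":[-4,0.8,0],"twist":[0,0,0],"hand":0.3},{"travel":[-7,1.4,0],"twist":[0,0,0],"hand":0.3},{"travel":[-9,1.67,0],"twist":[0,0,0],"hand":0.3},{"travel":[-9,1.67,0],"twist":[0,0,0],"hand":0.3},{"travel":[-9,1.67,0],"twist":[0,0,0],"hand":0.3},{"travel":[-9,1.67,0],"twist":[0,0,0],"hand":0.3}])

```text
time_s: 14.78
position: [509.5, -277.8, 213.2]
tcp_rot: [-180.0, -0.1, 90.0]
ft_force: [-0.3, -0.2, -0.5]
grip_width: 43.2
finger_force: 20.0
```

Call:
drive_tool(steps=[{"travel":[-0.08,0,3],"twist":[0,0,0],"hand":0.3},{"travel":[-0.08,0,6],"twist":[0,0,0],"hand":0.3},{"travel":[-0.08,0,7.5],"twist":[0,0,0],"hand":0.3},{"travel":[-0.08,0,7.5],"twist":[0,0,0],"hand":0.3},{"travel":[-0.08,0,7.8],"twist":[0,0,0],"hand":0.3},{"travel":[-0.08,0,8.1],"twist":[0,0,0],"hand":0.3},{"travel":[-0.08,0,8.3],"twist":[0,0,0],"hand":0.3},{"travel":[-0.08,0,8.5],"twist":[0,0,0],"hand":0.3}])

```text
time_s: 15.45
position: [510.7, -280.1, 131.3]
tcp_rot: [179.8, 0.2, 90.0]
ft_force: [-2.4, 2.8, 21.6]
grip_width: 43.1
finger_force: 20.0
```

Call:
drive_tool(steps=[{"travel":[0,0,-1.2],"twist":[0,0,0],"hand":0.3},{"travel":[2,-0.1,-1.5],"twist":[0,0,0],"hand":0.3},{"travel":[5,-0.16,-1.5],"twist":[0,0,0],"hand":0.3},{"travel":[5.2,-0.16,-1.5],"twist":[0,0,0],"hand":0.3},{"travel":[5.2,-0.16,-1.5],"twist":[0,0,0],"hand":0.3},{"travel":[5.2,-0.16,-1.5],"twist":[0,0,0],"hand":0.3},{"travel":[5.2,-0.16,-1.5],"twist":[0,0,0],"hand":0.3}])

```text
time_s: 16.03
position: [508.2, -228.3, 143.9]
tcp_rot: [180.0, 0.0, 90.0]
ft_force: [0.3, -0.4, -0.5]
grip_width: 43.3
finger_force: 20.0
```

```bash
python3 - <<'E'
from h import *
p=look("vial_a_mid","well_1","rack")
body(p)
E
```

```text
top vial_a_mid [(0.44, [508, -226, 105])]
top well_1 [(0.88, [506, -174, 48]), (0.85, [508, -232, 51])]
top rack [(0.75, [448, 122, -1])]
side vial_a_mid [(0.51, [598, 528, 66])]
side well_1 [(0.69, [509, -226, 54]), (0.65, [508, -174, 53]), (0.56, [509, -330, 56])]
side rack [(0.55, [454, 116, 1])]
[ 508.  -227.7  143.6] [-180.   -0.   90.] [-0.5  0.5 -0.7] 43.2 20.0
167 [3, 1, -1, 2, 7, 13, 4, 3, 3, 3, 3, 2, 0, 2, 2, 2, 1, -3, -1, -9, -5, -6, 1, 0, 3, 2]
168 [1, -2, 0, 1, 8, 15, 11, 4, 5, 3, 2, 2, 3, 4, 6, 4, 2, -2, 0, -3, -3, -1, -1, 1, -1, 1]
169 [-1, -3, -3, -3, 2, 4, 7, 4, 0, 3, 2, 3, 1, 3, 3, 2, 2, -3, -2, -3, -2, -1, -1, -1, 0, 0]
170 [0, 1, -3, -2, -3, 0, 3, 4, 2, 2, 2, 1, 3, 1, 2, 5, 2, 3, 1, 1, 1, -1, -1, 0, 0, 0]
171 [-4, -2, -2, 1, -2, 1, -1, 2, 4, 2, 2, 2, 3, 1, 3, 2, 2, 3, 3, 3, 3, 3, 1, 4, 2, 0]
172 [-1, -2, -3, -1, -3, -2, 0, 4, 13, 7, 3, 3, 1, 3, 2, 3, 6, 3, 3, 4, 3, 2, 3, 4, 2, -1]
173 [-1, -1, -1, -1, -1, -2, -1, 0, 32, 23, 19, 20, 18, 19, 19, 25, 14, 4, 3, 3, 2, 3, 1, 0, 0, 0]
174 [-1, -1, -1, 0, -1, -1, 0, 0, 41, 49, 51, 51, 47, 46, 50, 42, 15, 4, 4, 4, 3, 1, 0,
[... 605 characters left out ...]

181 [-10, -8, -2, 2, 3, 4, 3, 6, 17, 41, 54, 63, 56, 49, 28, 9, 3, 3, 3, 3, 2, 3, 3, 3, 1, 5]
182 [-8, -2, 1, 3, 2, 3, 4, 2, 5, 15, 18, 19, 18, 17, 12, 5, 1, 4, 5, 3, 3, 2, 2, 2, 2, 3]
183 [-3, 3, 3, 3, 2, 3, 2, 3, 1, 2, 3, 1, 4, 3, 2, 2, 3, 4, 1, 5, 3, 2, 2, 4, 3, 4]
184 [4, 3, 3, 2, 2, 5, 3, 4, 3, 5, 2, 4, 2, 4, 5, 2, 5, 3, 2, 4, 1, 2, 4, 3, 2, 3]
185 [4, 2, 2, 4, 3, 2, 2, 2, 3, 4, 3, 3, 2, 3, 2, 4, 4, 3, 3, 1, 3, 1, 4, 2, 3, 4]
186 [4, 4, 3, 4, 4, 3, 3, 1, 5, 4, 4, 3, 4, 3, 2, 3, 3, 4, 3, 1, 2, 2, 3, 2, 4, 1]
187 [3, 3, 5, 3, 2, 2, 2, 0, 4, 4, 2, 2, 2, 3, 3, 3, 1, 2, 2, 3, 1, 2, 3, 3, 2, -1]
188 [4, 1, 3, 2, 2, 5, 2, 3, 3, 3, 3, 3, 3, 2, 4, 3, 2, 2, 1, 3, 3, 4, 0, -7, -6, -7]
mm/px 3.825
```

Call:
drive_tool(steps=[{"travel":[0,0,0.6],"twist":[0,0,0],"hand":0.3},{"travel":[0,0,1],"twist":[0,0,0],"hand":0.3},{"travel":[0,0,1.2],"twist":[0,0,0],"hand":0.3},{"travel":[0,0,1.4],"twist":[0,0,0],"hand":0.3},{"travel":[0,0,1.6],"twist":[0,0,0],"hand":0.3},{"travel":[0,0,1.8],"twist":[0,0,0],"hand":0.3}])

```text
time_s: 16.93
position: [508.1, -227.5, 125.5]
tcp_rot: [180.0, -0.0, 90.0]
ft_force: [-0.5, 0.3, -0.1]
grip_width: 43.1
finger_force: 20.0
```

Call:
drive_tool(steps=[{"travel":[0,0,1],"twist":[0,0,0],"hand":0.3},{"travel":[0.1,0,1],"twist":[0,0,0],"hand":0.3},{"travel":[0.25,0,1],"twist":[0,0,0],"hand":0.3},{"travel":[0.25,0,1],"twist":[0,0,0],"hand":0.3}])

```text
time_s: 17.27
position: [508.0, -225.0, 115.6]
tcp_rot: [-180.0, 0.0, 90.0]
ft_force: [0.1, -2.7, -1.5]
grip_width: 43.1
finger_force: 20.0
```

Call:
drive_tool(steps=[{"travel":[-0.25,0,0],"twist":[0,0,0],"hand":0.3},{"travel":[-0.5,0,0],"twist":[0,0,0],"hand":0.3},{"travel":[-0.5,0,0],"twist":[0,0,0],"hand":0.3}])

```text
time_s: 17.52
position: [508.1, -230.1, 115.9]
tcp_rot: [180.0, -0.0, 90.0]
ft_force: [0.6, 2.5, 0.6]
grip_width: 43.1
finger_force: 20.0
```

Call:
drive_tool(steps=[{"travel":[0.25,0,0],"twist":[0,0,0],"hand":0.3},{"travel":[0.25,0,0.6],"twist":[0,0,0],"hand":0.3},{"travel":[0.25,0,1.2],"twist":[0,0,0],"hand":0.3},{"travel":[0.25,0,1.6],"twist":[0,0,0],"hand":0.3},{"travel":[0.25,0,1.8],"twist":[0,0,0],"hand":0.3},{"travel":[0.25,0,1.8],"twist":[0,0,0],"hand":0.3}])

```text
time_s: 18.02
position: [507.8, -227.4, 96.9]
tcp_rot: [-179.9, -0.0, 90.0]
ft_force: [0.1, -0.0, -1.2]
grip_width: 43.3
finger_force: 20.0
```

Call:
drive_tool(steps=[{"travel":[0,0,0.1],"twist":[0,0,0],"hand":0.3},{"travel":[0,0,0.2],"twist":[0,0,0],"hand":0.3},{"travel":[0,0,0.3],"twist":[0,0,0],"hand":0.3},{"travel":[0,0,0.3],"twist":[0,0,0],"hand":0.3}])

```text
time_s: 18.35
position: [508.6, -227.8, 96.0]
tcp_rot: [179.9, 0.1, 90.0]
ft_force: [-1.1, 2.5, 8.2]
grip_width: 43.4
finger_force: 20.0
```

Call:
drive_tool(steps=[{"travel":[0,0,0],"twist":[0,0,0],"hand":1},{"travel":[0,0,0],"twist":[0,0,0],"hand":1},{"travel":[0,0,0],"twist":[0,0,0],"hand":1},{"travel":[0,0,0],"twist":[0,0,0],"hand":1},{"travel":[0,0,0],"twist":[0,0,0],"hand":1},{"travel":[0,0,-3],"twist":[0,0,0],"hand":1},{"travel":[0,0,-7],"twist":[0,0,0],"hand":1},{"travel":[0,0,-11],"twist":[0,0,0],"hand":1}])

```text
time_s: 19.02
position: [507.6, -227.2, 205.5]
tcp_rot: [-179.9, -0.1, 90.0]
ft_force: [0.7, -1.0, 0.9]
grip_width: 88.1
finger_force: 0.0
```

Call:
drive_tool(steps=[{"travel":[4,-0.6,0],"twist":[0,0,0],"hand":1},{"travel":[8,-1.2,0],"twist":[0,0,0],"hand":1},{"travel":[12,-1.8,0],"twist":[0,0,0],"hand":1},{"travel":[16,-2.4,0],"twist":[0,0,0],"hand":1},{"travel":[16,-2.4,0],"twist":[0,0,0],"hand":1}])

```text
time_s: 19.43
position: [482.7, -62.2, 204.8]
tcp_rot: [-180.0, -0.1, 90.3]
ft_force: [-0.1, -0.5, 0.5]
grip_width: 88.2
finger_force: 0.0
```

```bash
python3 - <<'E'
from h import *
p=look("vial_a_mid","rack","handle"); q=read_camera("top"); look("rack","vial_a_mid")
i=cv2.resize(q["image"][180:300,240:480,::-1],None,fx=3.3,fy=3.3); j=cv2.resize(p["image"][140:300,280:400,::-1],None,fx=1.25,fy=1.25)
cv2.imwrite("pics/t4.png",i)
save(p,"s4.png",(280,140,410,290),4)
E
```

```text
top vial_a_mid [(0.49, [508, -226, 59])]
top rack [(0.6, [452, 121, 0])]
top handle [(0.9, [409, -262, 98])]
side vial_a_mid [(0.71, [603, -249, -3]), (0.4, [510, -224, 57])]
side rack [(0.85, [451, 118, 3])]
side handle [(0.84, [413, -254, 100])]
[484.1 -68.4 204.5] [-180.    -0.    89.9] [-0.4 -0.3 -0.4] 87.9 0.0
top rack [(0.78, [451, 121, -2])]
top vial_a_mid [(0.72, [507, -225, 55])]
side rack [(0.98, [450, 115, 4])]
side vial_a_mid [(0.62, [506, -226, 55])]
[484.  -67.6 204.6] [-180.   -0.   90.] [-0.6  0.2 -0.3] 88.0 0.0
```

View pics/t4.png

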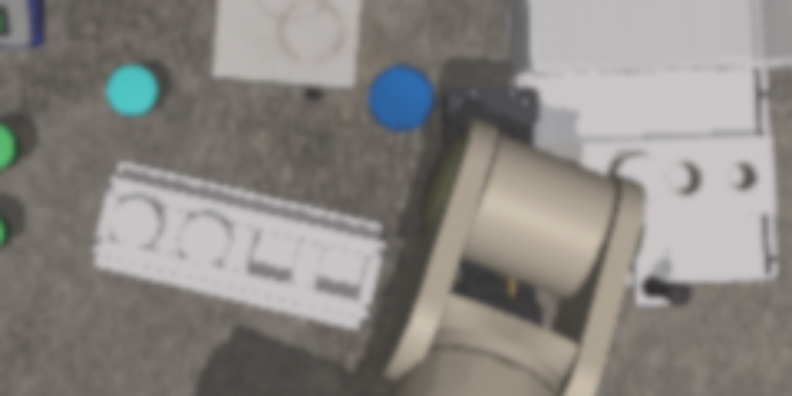

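View pics/s4.png

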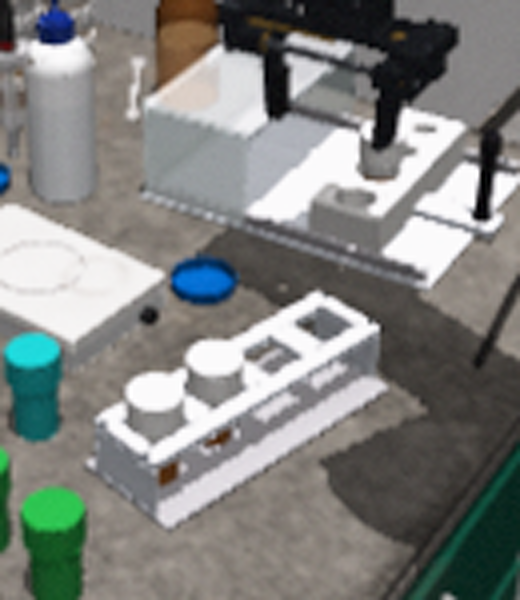

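Vial 1 is down in well 3 (side crop, (380,150)). The rack has been knocked about 32 mm to the right; the remaining caps are at (137,222) and (207,240) in the top crop, giving about (475,209) and (459.5,149).

Call:
drive_tool(steps=[{"travel":[4,-0.4,0],"twist":[0,0,0],"hand":1},{"travel":[8,-0.9,0],"twist":[0,0,0],"hand":1},{"travel":[12,-1.3,0],"twist":[0,0,0],"hand":1},{"travel":[16,-1.8,0],"twist":[0,0,0],"hand":1},{"travel":[19,-2.1,0],"twist":[0,0,0],"hand":1},{"travel":[21.7,-2.4,0],"twist":[0,0,0],"hand":1},{"travel":[21.7,-2.4,0],"twist":[0,0,0],"hand":1},{"travel":[21.7,-2.4,0],"twist":[0,0,0],"hand":1}])

```text
time_s: 20.85
position: [459.8, 150.4, 204.7]
tcp_rot: [180.0, 0.0, 90.1]
ft_force: [0.2, -0.7, -0.5]
grip_width: 88.0
finger_force: 0.0
```

```bash
python3 - <<'E'
from h import *
for i in range(2): look("rack","vial_a_mid")
q=read_camera("top"); print(ray(q,(281.5,247.3),90),ray(q,(302.7,252.7),90))
E
```

```text
top rack []
top vial_a_mid [(0.7, [510, -226, 58])]
side rack [(0.71, [449, 118, 3]), (0.48, [461, 149, 48])]
side vial_a_mid [(0.74, [509, -253, 7]), (0.69, [510, -332, 54]), (0.69, [506, -174, 52]), (0.59, [509, -225, 54])]
[460.3 148.7 204.7] [180.    0.   89.9] [0.2 0.2 0.5] 87.9 0.0
top rack []
top vial_a_mid [(0.51, [510, -226, 58])]
side rack [(0.98, [450, 118, 3]), (0.45, [506, -174, 50])]
side vial_a_mid [(0.59, [512, -332, 56]), (0.47, [506, -228, 52])]
[460.1 149.4 204.7] [-180.    0.   90.] [-0.1 -0.4 -0.1] 88.1 0.0
[474.4 209.6  90. ] [458.8 149.1  90. ]
```

Now over the middle vial. I'll descend, grip and lift.

Call:
drive_tool(steps=[{"travel":[0,-0.05,4],"twist":[0,0,0],"hand":1},{"travel":[0,-0.05,8],"twist":[0,0,0],"hand":1},{"travel":[0,-0.05,11],"twist":[0,0,0],"hand":1},{"travel":[0,-0.05,11.6],"twist":[0,0,0],"hand":1},{"travel":[0,-0.05,11.6],"twist":[0,0,0],"hand":0.3},{"travel":[0,-0.05,11.6],"twist":[0,0,0],"hand":0.3},{"travel":[0,-0.05,11.6],"twist":[0,0,0],"hand":0.3},{"travel":[0,-0.05,11.6],"twist":[0,0,0],"hand":0.3}], squeeze=20)

```text
time_s: 22.17
position: [460.4, 149.6, 90.3]
tcp_rot: [179.8, -0.0, 90.0]
ft_force: [0.6, -0.8, -0.1]
grip_width: 63.7
finger_force: 0.0
```

Call:
drive_tool(steps=[{"travel":[0,0,0],"twist":[0,0,0],"hand":0.3},{"travel":[0,0,0],"twist":[0,0,0],"hand":0.3},{"travel":[0,0,0],"twist":[0,0,0],"hand":0.3},{"travel":[0,0,0],"twist":[0,0,0],"hand":0.3},{"travel":[0,0,0],"twist":[0,0,0],"hand":0.3}])

```text
time_s: 22.58
position: [459.4, 149.6, 89.0]
tcp_rot: [-180.0, -0.0, 90.0]
ft_force: [-3.9, 0.2, 6.8]
grip_width: 43.5
finger_force: 20.0
```

Call:
drive_tool(steps=[{"travel":[0,0,-1.5],"twist":[0,0,0],"hand":0.3},{"travel":[0,0,-3.5],"twist":[0,0,0],"hand":0.3},{"travel":[0,0,-6],"twist":[0,0,0],"hand":0.3},{"travel":[0,0,-9],"twist":[0,0,0],"hand":0.3},{"travel":[0,0,-12.5],"twist":[0,0,0],"hand":0.3},{"travel":[0,0,-12.5],"twist":[0,0,0],"hand":0.3},{"travel":[0,0,-12.5],"twist":[0,0,0],"hand":0.3}])

```text
time_s: 23.17
position: [460.1, 149.5, 214.7]
tcp_rot: [179.8, -0.0, 90.0]
ft_force: [-0.6, 0.4, -2.1]
grip_width: 43.5
finger_force: 20.0
```

```bash
python3 - <<'E'
from h import *
p=look("vial_a_mid","rack")
body(p)
E
```

```text
top vial_a_mid [(0.8, [508, -226, 56])]
top rack []
side vial_a_mid [(0.61, [508, -224, 54])]
side rack [(0.78, [450, 118, 2])]
[459.2 149.5 212.6] [-179.9    0.    90. ] [ 0.2  0.  -0.8] 43.5 20.0
203 [15, 17, 15, 15, 7, 2, 2, 2, 1, 5, 2, 3, 3, 4, 3, 4, 3, -1, -2, -5, -4, -6, -5, 2, 11, 18]
204 [17, 18, 17, 4, -23, -7, 3, 2, 2, 3, 2, 4, 4, 3, 3, 2, 2, -1, -3, -5, -4, -1, 4, 11, 13, 15]
205 [14, 5, -25, -45, -64, -17, 4, 2, 2, 1, 1, 3, 3, 2, 4, 3, 1, 2, -1, -5, -3, 7, 14, 13, 15, 14]
206 [5, -24, -82, -111, -86, -31, 3, 2, 1, 3, 4, 2, 4, 2, 3, 4, 0, 1, -3, 0, 7, 13, 14, 17, 15, 16]
207 [3, -47, -99, -131, -145, -88, 2, 2, 2, 3, 2, 3, 3, 3, 2, 2, 3, 2, 5, 9, 15, 16, 17, 19, 15, 18]
208 [-4, -88, -150, -195, -199, -153, -40, 3, 0, 5, 2, 4, 1, 1, 0, 3, 2, 7, 13, 15, 13, 15, 15, 18, 18, 18]
209 [-17, -157, -202, -219, -217, -199, -133, -38, 1, 2, 2, 3, 3, 4, 3, -6, -20, 3, 15, 16, 14, 16, 13, 15, 17, 17]
210 [-10, -162, -213, -215, -217, -216, -193, -94, 8, 10, 8, 9, 7, 11, 15, 0, -31, -9, 16, 16, 14, 16, 14, 15, 16, 17]
211 [3, -110, -181, -204, -206, -213, -201, -114, 27, 26, 22, 24, 2
[... 782 characters left out ...]
 60, 64, 67, 68, 61, 37, 18, 15, 15, 17, 17, 16, 16, 14, 18, 16]
219 [19, 22, 22, 21, 24, 23, 20, 20, 28, 49, 59, 66, 65, 55, 42, 24, 15, 16, 18, 16, 20, 14, 15, 14, 13, 6]
220 [17, 20, 20, 21, 23, 21, 20, 18, 19, 28, 29, 32, 27, 25, 23, 16, 17, 15, 17, 16, 16, 17, 13, 4, -3, -7]
221 [13, 16, 16, 20, 19, 17, 19, 19, 18, 18, 19, 18, 18, 16, 15, 18, 14, 15, 16, 14, 14, 5, 1, -1, -11, -10]
222 [9, 9, 9, 13, 13, 13, 13, 14, 13, 13, 14, 14, 14, 14, 14, 15, 17, 14, 15, 5, 2, 0, 0, -3, -11, -11]
223 [8, 8, 6, 8, 8, 9, 6, 7, 9, 9, 10, 13, 12, 14, 11, 16, 15, 14, 0, -5, 0, 0, -4, -10, -8, -9]
224 [8, 8, 7, 7, 6, 7, 5, 7, 9, 10, 7, 7, 10, 11, 11, 10, 5, -1, -8, -8, -3, -4, -12, -8, -8, -8]
mm/px 2.928
```

Call:
drive_tool(steps=[{"travel":[-4,0.6,0],"twist":[0,0,0],"hand":0.3},{"travel":[-8,1.2,0],"twist":[0,0,0],"hand":0.3},{"travel":[-12,1.8,0],"twist":[0,0,0],"hand":0.3},{"travel":[-16,2.4,0],"twist":[0,0,0],"hand":0.3},{"travel":[-20,3,0],"twist":[0,0,0],"hand":0.3},{"travel":[-24,3.6,0],"twist":[0,0,0],"hand":0.3},{"travel":[-28,4,0],"twist":[0,0,0],"hand":0.3},{"travel":[-31,4,0],"twist":[0,0,0],"hand":0.3}])

```text
time_s: 24.13
position: [499.5, -163.5, 212.9]
tcp_rot: [-180.0, -0.0, 89.9]
ft_force: [-0.3, 0.4, -1.7]
grip_width: 44.0
finger_force: 20.0
```

Call:
drive_tool(steps=[{"travel":[-4,0.4,0],"twist":[0,0,0],"hand":0.3},{"travel":[-8,0.8,0],"twist":[0,0,0],"hand":0.3},{"travel":[-11.7,1,0],"twist":[0,0,0],"hand":0.3},{"travel":[-11.7,1,0],"twist":[0,0,0],"hand":0.3},{"travel":[-11.7,1,0],"twist":[0,0,0],"hand":0.3},{"travel":[-11.7,1,0],"twist":[0,0,0],"hand":0.3},{"travel":[-11.7,1,0],"twist":[0,0,0],"hand":0.3}])

```text
time_s: 24.72
position: [509.6, -276.3, 213.4]
tcp_rot: [-180.0, -0.0, 90.1]
ft_force: [-0.3, 0.6, -0.7]
grip_width: 43.3
finger_force: 20.0
```

Call:
drive_tool(steps=[{"travel":[-0.12,0,3],"twist":[0,0,0],"hand":0.3},{"travel":[-0.12,0,6],"twist":[0,0,0],"hand":0.3},{"travel":[-0.12,0,7],"twist":[0,0,0],"hand":0.3},{"travel":[-0.12,0,7],"twist":[0,0,0],"hand":0.3},{"travel":[-0.12,0,7],"twist":[0,0,0],"hand":0.3}])

```text
time_s: 25.13
position: [510.0, -278.3, 144.6]
tcp_rot: [180.0, 0.0, 90.0]
ft_force: [1.4, 0.1, -1.1]
grip_width: 43.0
finger_force: 20.0
```

Call:
drive_tool(steps=[{"travel":[0,0,0.6],"twist":[0,0,0],"hand":0.3},{"travel":[0,0,1],"twist":[0,0,0],"hand":0.3},{"travel":[0,0,1.2],"twist":[0,0,0],"hand":0.3},{"travel":[0,0,1.4],"twist":[0,0,0],"hand":0.3},{"travel":[0,0,1.6],"twist":[0,0,0],"hand":0.3},{"travel":[0,0,1.7],"twist":[0,0,0],"hand":0.3}])

```text
time_s: 25.63
position: [509.5, -278.7, 126.6]
tcp_rot: [180.0, 0.0, 90.0]
ft_force: [0.2, 0.2, -1.0]
grip_width: 43.1
finger_force: 20.0
```

Call:
drive_tool(steps=[{"travel":[0,0,1],"twist":[0,0,0],"hand":0.3},{"travel":[0.1,0,1],"twist":[0,0,0],"hand":0.3},{"travel":[0.25,0,1],"twist":[0,0,0],"hand":0.3},{"travel":[0.25,0,1],"twist":[0,0,0],"hand":0.3}])

```text
time_s: 25.97
position: [509.6, -276.2, 116.6]
tcp_rot: [180.0, 0.0, 90.0]
ft_force: [0.1, -1.2, -1.0]
grip_width: 43.6
finger_force: 20.0
```

Call:
drive_tool(steps=[{"travel":[-0.25,0,0],"twist":[0,0,0],"hand":0.3},{"travel":[-0.5,0,0],"twist":[0,0,0],"hand":0.3},{"travel":[-0.5,0,0],"twist":[0,0,0],"hand":0.3}])

```text
time_s: 26.22
position: [509.6, -281.3, 116.9]
tcp_rot: [180.0, -0.0, 90.0]
ft_force: [0.0, 2.2, 0.4]
grip_width: 43.5
finger_force: 20.0
```

Call:
drive_tool(steps=[{"travel":[0.25,0,0],"twist":[0,0,0],"hand":0.3},{"travel":[0.57,0,0],"twist":[0,0,0],"hand":0.3},{"travel":[0.57,0,0],"twist":[0,0,0],"hand":0.3}])

```text
time_s: 26.47
position: [509.6, -275.4, 116.9]
tcp_rot: [180.0, 0.1, 90.0]
ft_force: [0.2, -3.3, -1.9]
grip_width: 43.3
finger_force: 20.0
```

Call:
drive_tool(steps=[{"travel":[-0.31,0,0],"twist":[0,0,0],"hand":0.3},{"travel":[-0.31,0,0.7],"twist":[0,0,0],"hand":0.3},{"travel":[-0.31,0,1.3],"twist":[0,0,0],"hand":0.3},{"travel":[-0.31,0,1.8],"twist":[0,0,0],"hand":0.3},{"travel":[-0.31,0,2],"twist":[0,0,0],"hand":0.3},{"travel":[-0.31,0,2.1],"twist":[0,0,0],"hand":0.3},{"travel":[-0.31,0,2.15],"twist":[0,0,0],"hand":0.3}])

```text
time_s: 27.05
position: [510.0, -279.2, 96.3]
tcp_rot: [179.9, 0.1, 90.0]
ft_force: [-1.5, -0.9, 13.6]
grip_width: 43.5
finger_force: 20.0
```

Call:
drive_tool(steps=[{"travel":[0,0,0],"twist":[0,0,0],"hand":1},{"travel":[0,0,0],"twist":[0,0,0],"hand":1},{"travel":[0,0,0],"twist":[0,0,0],"hand":1},{"travel":[0,0,0],"twist":[0,0,0],"hand":1},{"travel":[0,0,0],"twist":[0,0,0],"hand":1},{"travel":[0,0,-3],"twist":[0,0,0],"hand":1},{"travel":[0,0,-7],"twist":[0,0,0],"hand":1},{"travel":[0,0,-11],"twist":[0,0,0],"hand":1}])

```text
time_s: 27.72
position: [509.1, -278.2, 205.9]
tcp_rot: [-179.9, -0.1, 90.0]
ft_force: [-0.1, 0.8, 0.6]
grip_width: 88.2
finger_force: 0.0
```

Call:
drive_tool(steps=[{"travel":[4,-0.4,0],"twist":[0,0,0],"hand":1},{"travel":[8,-0.8,0],"twist":[0,0,0],"hand":1},{"travel":[12,-1.2,0],"twist":[0,0,0],"hand":1},{"travel":[16,-1.6,0],"twist":[0,0,0],"hand":1},{"travel":[20,-2,0],"twist":[0,0,0],"hand":1},{"travel":[24,-2.4,0],"twist":[0,0,0],"hand":1},{"travel":[28,-2.8,0],"twist":[0,0,0],"hand":1},{"travel":[30,-2.8,0],"twist":[0,0,0],"hand":1}])

```text
time_s: 28.38
position: [480.4, 24.9, 205.3]
tcp_rot: [-180.0, -0.0, 90.1]
ft_force: [0.8, -0.6, 0.2]
grip_width: 88.1
finger_force: 0.0
```

```bash
python3 - <<'E'
from h import *
p=look("rack","vial_a_mid","handle")
save(p,"s5.png",(280,140,410,290),4)
q=read_camera("top");save(q,"t5.png",(240,180,480,300),3.3)
E
```

```text
top rack [(0.98, [448, 117, 0]), (0.21, [513, -276, 51])]
top vial_a_mid [(0.7, [512, -224, 58])]
top handle [(0.68, [412, -258, 97])]
side rack [(0.6, [450, 119, 3]), (0.38, [413, -253, 100])]
side vial_a_mid [(0.55, [411, -251, 100]), (0.51, [510, -224, 52])]
side handle [(0.42, [451, 117, 2])]
[481.7  20.3 205.1] [-180.     0.    89.9] [-0.3  0.1  1.2] 88.4 0.0
```

View pics/t5.png

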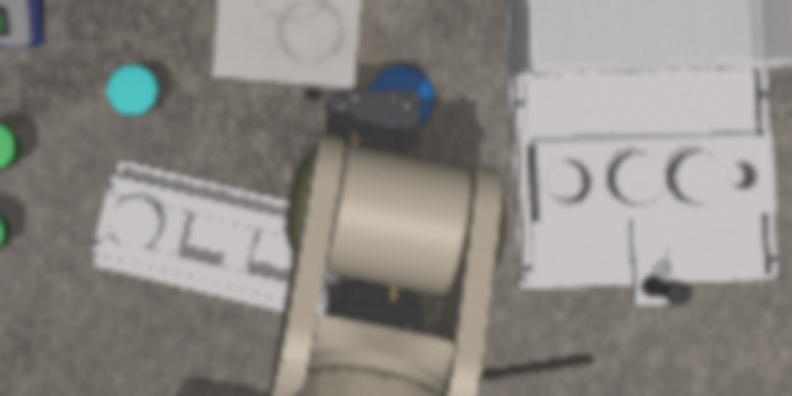

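Wells 2 and 3 are filled, and the last cap is still at (137,222) in the crop, about (475,209.5).

Call:
drive_tool(steps=[{"travel":[4,-0.2,0],"twist":[0,0,0],"hand":1},{"travel":[8,-0.4,0],"twist":[0,0,0],"hand":1},{"travel":[12,-0.6,0],"twist":[0,0,0],"hand":1},{"travel":[16,-0.6,0],"twist":[0,0,0],"hand":1},{"travel":[18.9,-0.65,0],"twist":[0,0,0],"hand":1},{"travel":[18.9,-0.65,0],"twist":[0,0,0],"hand":1},{"travel":[18.9,-0.65,0],"twist":[0,0,0],"hand":1},{"travel":[18.9,-0.65,3],"twist":[0,0,0],"hand":1}])

```text
time_s: 29.5
position: [477.5, 210.0, 179.0]
tcp_rot: [179.5, -0.1, 90.0]
ft_force: [1.9, 1.0, 0.2]
grip_width: 87.7
finger_force: 0.0
```

Call:
drive_tool(steps=[{"travel":[0,-0.05,4],"twist":[0,0,0],"hand":1},{"travel":[0,-0.05,7],"twist":[0,0,0],"hand":1},{"travel":[0,-0.05,8.6],"twist":[0,0,0],"hand":1},{"travel":[0,-0.05,8.6],"twist":[0,0,0],"hand":0.3},{"travel":[0,-0.05,8.6],"twist":[0,0,0],"hand":0.3},{"travel":[0,-0.05,8.6],"twist":[0,0,0],"hand":0.3},{"travel":[0,-0.05,8.6],"twist":[0,0,0],"hand":0.3},{"travel":[0,-0.05,8.6],"twist":[0,0,0],"hand":0.3}], squeeze=20)

```text
time_s: 30.17
position: [475.2, 210.3, 90.4]
tcp_rot: [179.9, -0.0, 90.0]
ft_force: [-0.4, -0.2, -0.2]
grip_width: 57.0
finger_force: 0.0
```

Call:
drive_tool(steps=[{"travel":[0,0,0],"twist":[0,0,0],"hand":0.3},{"travel":[0,0,0],"twist":[0,0,0],"hand":0.3},{"travel":[0,0,0],"twist":[0,0,0],"hand":0.3},{"travel":[0,0,0],"twist":[0,0,0],"hand":0.3},{"travel":[0,0,0],"twist":[0,0,0],"hand":0.3}])

```text
time_s: 30.58
position: [474.6, 210.5, 89.6]
tcp_rot: [180.0, -0.0, 90.0]
ft_force: [-2.5, 0.9, 5.5]
grip_width: 43.2
finger_force: 20.0
```

Call:
drive_tool(steps=[{"travel":[0,0,-1.5],"twist":[0,0,0],"hand":0.3},{"travel":[0,0,-3.5],"twist":[0,0,0],"hand":0.3},{"travel":[0,0,-6],"twist":[0,0,0],"hand":0.3},{"travel":[0,0,-9],"twist":[0,0,0],"hand":0.3},{"travel":[0,0,-12.5],"twist":[0,0,0],"hand":0.3},{"travel":[0,0,-12.5],"twist":[0,0,0],"hand":0.3},{"travel":[0,0,-12.5],"twist":[0,0,0],"hand":0.3}])

```text
time_s: 31.17
position: [475.0, 210.5, 215.3]
tcp_rot: [179.8, -0.0, 90.0]
ft_force: [-0.4, -0.4, -0.9]
grip_width: 43.5
finger_force: 20.0
```

```bash
python3 - <<'E'
from h import *
p=look("vial_a_mid","rack")
body(p)
E
```

```text
top vial_a_mid [(0.56, [511, -228, 58])]
top rack [(0.83, [449, 122, 1]), (0.7, [414, -260, 98])]
side vial_a_mid [(0.69, [510, -226, 55])]
side rack [(0.7, [454, 118, 1]), (0.24, [604, -247, 2])]
[474.2 210.3 213.1] [-179.9    0.    90. ] [-0.5  0.3 -0.4] 43.2 20.0
212 [3, 2, 2, 2, 2, 2, 4, 3, 3, 2, 3, 2, 3, 3, 2, 5, 2, -5, -2, -3, -2, -5, -27, -108, -178, -208]
213 [3, 2, 2, 1, 3, 4, 2, 2, 3, 1, 3, 2, 3, 2, 3, 3, 3, -2, -3, -5, -4, -9, -49, -121, -167, -155]
214 [2, 2, 2, 2, 1, 3, 4, 0, 2, 4, 3, 4, 3, 1, 2, 3, 3, -2, -3, -3, -13, -41, -75, -91, -95, -85]
215 [2, 2, 2, 1, 1, 4, 3, 1, 3, 3, 2, 4, 0, 5, 2, 3, 3, -1, 1, 10, 6, -23, -66, -79, -78, -79]
216 [2, 3, 2, 3, 3, 5, 9, 2, 2, 5, 3, 1, 3, 3, 2, 3, 2, 8, 12, 17, 17, 7, 1, -4, -11, -10]
217 [2, 2, 2, 5, 3, 9, 21, 6, 2, 1, 4, 2, 4, 5, 4, 4, 5, 17, 26, 21, 19, 17, 18, 19, 16, 18]
218 [2, 3, 4, 4, 5, 13, 33, 25, 17, 8, 2, 2, 0, 5, 6, 20, 22, 41, 37, 21, 22, 22, 20, 16, 20, 15]
219 [4, 3, 4, 4, 4, 10, 36, 51, 45, 30, 23, 23, 24, 26, 32, 48, 51, 62, 36, 23, 24, 23, 18, 17, 16, 17]
220 [3, 5, 5, 5, 2, 9, 36, 55, 59, 60, 61, 60, 61, 66, 6
[... 696 characters left out ...]
, 15, 23, 41, 56, 59, 62, 67, 68, 66, 64, 62, 61, 46, 26, 14, 15, 14, 14, 14, 12, 13]
228 [17, 14, 16, 17, 15, 15, 17, 25, 47, 61, 66, 66, 65, 67, 64, 63, 48, 29, 18, 13, 14, 11, 11, 13, 11, 4]
229 [13, 13, 16, 14, 12, 11, 11, 14, 27, 39, 46, 59, 59, 56, 46, 31, 23, 19, 12, 16, 16, 13, 7, 3, 1, -1]
230 [9, 9, 8, 9, 9, 7, 9, 6, 10, 16, 19, 24, 31, 26, 23, 10, 14, 13, 13, 16, 12, 2, -1, 0, -1, -3]
231 [8, 8, 8, 6, 9, 9, 8, 9, 9, 9, 7, 8, 9, 8, 8, 8, 11, 13, 10, 8, 3, -2, 0, 0, -1, -11]
232 [11, 9, 6, 8, 10, 9, 8, 9, 9, 8, 8, 9, 8, 9, 8, 8, 8, 4, -1, -5, -8, -8, -3, -2, -4, -10]
233 [9, 8, 8, 8, 7, 11, 6, 6, 7, 8, 11, 10, 12, 10, 10, 6, -3, -7, -10, -11, -10, -10, -11, -10, -11, -8]
mm/px 2.834
```

Call:
drive_tool(steps=[{"travel":[-4,0.4,0],"twist":[0,0,0],"hand":0.3},{"travel":[-8,0.8,0],"twist":[0,0,0],"hand":0.3},{"travel":[-12,1.2,0],"twist":[0,0,0],"hand":0.3},{"travel":[-16,1.6,0],"twist":[0,0,0],"hand":0.3},{"travel":[-20,2,0],"twist":[0,0,0],"hand":0.3},{"travel":[-24,2.4,0],"twist":[0,0,0],"hand":0.3},{"travel":[-28,2.8,0],"twist":[0,0,0],"hand":0.3},{"travel":[-31,3,0],"twist":[0,0,0],"hand":0.3}])

```text
time_s: 32.13
position: [504.3, -102.5, 213.6]
tcp_rot: [-180.0, -0.0, 89.9]
ft_force: [-0.2, -0.6, -1.4]
grip_width: 43.2
finger_force: 20.0
```

Call:
drive_tool(steps=[{"travel":[-4,0.1,0],"twist":[0,0,0],"hand":0.3},{"travel":[-7.4,0.2,0],"twist":[0,0,0],"hand":0.3},{"travel":[-7.4,0.2,0],"twist":[0,0,0],"hand":0.3},{"travel":[-7.4,0.2,0],"twist":[0,0,0],"hand":0.3},{"travel":[-7.4,0.2,3],"twist":[0,0,0],"hand":0.3},{"travel":[-7.4,0.2,6],"twist":[0,0,0],"hand":0.3},{"travel":[-7.4,0.2,6.8],"twist":[0,0,0],"hand":0.3},{"travel":[-7.4,0.2,6.8],"twist":[0,0,0],"hand":0.3}])

```text
time_s: 32.8
position: [505.8, -172.0, 144.4]
tcp_rot: [-179.8, -0.2, 90.1]
ft_force: [-0.4, 0.8, -0.9]
grip_width: 43.4
finger_force: 20.0
```

```bash
python3 - <<'E'
from h import *
look("vial_a_mid")
E
```

```text
top vial_a_mid []
side vial_a_mid [(0.38, [509, -225, 55])]
[ 507.3 -173.6  147.8] [1.799e+02 1.000e-01 9.000e+01] [ 1.1  0.1 -1. ] 43.8 20.0
```

Call:
drive_tool(steps=[{"travel":[-0.06,-0.05,0.7],"twist":[0,0,0],"hand":0.3},{"travel":[-0.06,-0.05,1],"twist":[0,0,0],"hand":0.3},{"travel":[-0.06,-0.05,1.3],"twist":[0,0,0],"hand":0.3},{"travel":[-0.06,-0.05,1.5],"twist":[0,0,0],"hand":0.3},{"travel":[-0.06,-0.05,1.7],"twist":[0,0,0],"hand":0.3},{"travel":[-0.06,-0.05,1.9],"twist":[0,0,0],"hand":0.3}])

```text
time_s: 33.5
position: [506.3, -174.3, 127.2]
tcp_rot: [180.0, 0.0, 90.0]
ft_force: [1.3, 0.8, 0.9]
grip_width: 43.6
finger_force: 20.0
```

Call:
drive_tool(steps=[{"travel":[0,0,0.6],"twist":[0,0,0],"hand":0.3},{"travel":[0,0,1.2],"twist":[0,0,0],"hand":0.3},{"travel":[0,0,1.8],"twist":[0,0,0],"hand":0.3},{"travel":[0,0,2.4],"twist":[0,0,0],"hand":0.3},{"travel":[0,0,2.8],"twist":[0,0,0],"hand":0.3},{"travel":[0,0,3],"twist":[0,0,0],"hand":0.3},{"travel":[0,0,3.1],"twist":[0,0,0],"hand":0.3}])

```text
time_s: 34.08
position: [506.2, -174.6, 96.7]
tcp_rot: [180.0, 0.1, 90.0]
ft_force: [-1.7, -0.7, 15.4]
grip_width: 43.4
finger_force: 20.0
```

Call:
drive_tool(steps=[{"travel":[0,0,0],"twist":[0,0,0],"hand":1},{"travel":[0,0,0],"twist":[0,0,0],"hand":1},{"travel":[0,0,0],"twist":[0,0,0],"hand":1},{"travel":[0,0,0],"twist":[0,0,0],"hand":1},{"travel":[0,0,0],"twist":[0,0,0],"hand":1},{"travel":[0,0,-3],"twist":[0,0,0],"hand":1},{"travel":[0,0,-7],"twist":[0,0,0],"hand":1},{"travel":[0,0,-10],"twist":[0,0,0],"hand":1}])

```text
time_s: 34.75
position: [506.1, -174.2, 198.4]
tcp_rot: [180.0, 0.0, 90.0]
ft_force: [0.2, 0.9, 0.1]
grip_width: 88.0
finger_force: 0.0
```

Call:
drive_tool(steps=[{"travel":[-4,-4.8,0],"twist":[0,0,0.78],"hand":1},{"travel":[-8,-9.5,0],"twist":[0,0,0.78],"hand":1},{"travel":[-8.1,-9.6,0],"twist":[0,0,0.78],"hand":1},{"travel":[-8.1,-9.6,0],"twist":[0,0,0.78],"hand":1},{"travel":[-8.1,-9.6,0],"twist":[0,0,0.78],"hand":1},{"travel":[-8.1,-9.6,0],"twist":[0,0,0.78],"hand":1},{"travel":[-8.1,-9.6,0],"twist":[0,0,0.78],"hand":1},{"travel":[-8.1,-9.6,0],"twist":[0,0,0.78],"hand":1}])

```text
time_s: 35.42
position: [409.9, -255.2, 196.1]
tcp_rot: [-180.0, 0.0, 45.2]
ft_force: [-0.7, -0.1, 0.2]
grip_width: 88.3
finger_force: 0.0
```

Call:
drive_tool(steps=[{"travel":[0,0,0],"twist":[0,0,0.791],"hand":1},{"travel":[0,0,0],"twist":[0,0,0.791],"hand":1},{"travel":[0,0,0],"twist":[0,0,0.791],"hand":1},{"travel":[0,0,0],"twist":[0,0,0.791],"hand":1},{"travel":[0,0,0],"twist":[0,0,0.791],"hand":1},{"travel":[0,0,0],"twist":[0,0,0.791],"hand":1},{"travel":[0,0,0],"twist":[0,0,0.791],"hand":1},{"travel":[0,0,0],"twist":[0,0,0.791],"hand":1}])

```text
time_s: 36.08
position: [410.0, -255.1, 196.1]
tcp_rot: [-180.0, 0.0, -0.0]
ft_force: [-0.1, 0.2, -0.2]
grip_width: 88.2
finger_force: 0.0
```

```bash
python3 - <<'E'
from h import *
p=look("handle","vial_a_mid","rack")
save(p,"s6.png",(300,110,420,220),5)
E
```

```text
top handle [(0.62, [411, -261, 95])]
top vial_a_mid [(0.57, [508, -227, 56])]
top rack []
side handle [(0.9, [413, -254, 98]), (0.32, [515, -331, 55])]
side vial_a_mid [(0.66, [508, -224, 54])]
side rack [(0.59, [452, 118, 3]), (0.22, [596, 530, 62])]
[ 410.  -255.2  196.2] [180.   0.   0.] [ 0.2 -0.3  0.3] 88.0 0.0
```

View pics/s6.png

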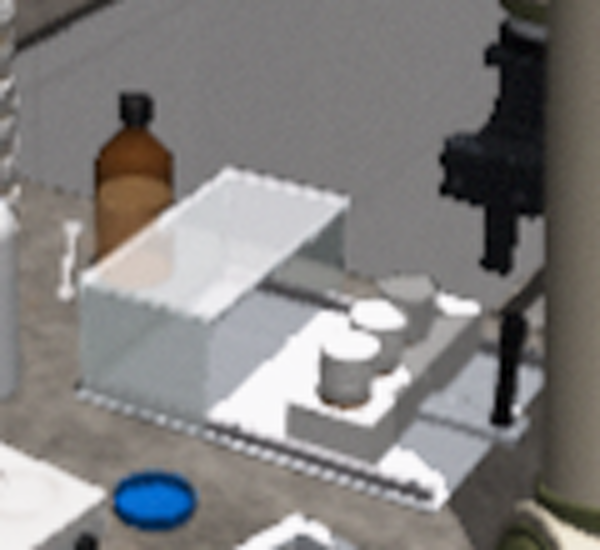

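Three caps stand level in wells 4, 3 and 2 (crop (350,365), (378,330), (405,305)), and the gripper is above the knob. I'll pinch it and push home.

Call:
drive_tool(steps=[{"travel":[0.1,0,4],"twist":[0,0,0],"hand":1},{"travel":[0.1,0,7],"twist":[0,0,0],"hand":1},{"travel":[0.1,0.05,9.1],"twist":[0,0,0],"hand":1},{"travel":[0.1,0.05,9.1],"twist":[0,0,0],"hand":0},{"travel":[0.1,0.05,9.1],"twist":[0,0,0],"hand":0},{"travel":[0.1,0.05,9.1],"twist":[0,0,0],"hand":0},{"travel":[0.1,0.05,9.1],"twist":[0,0,0],"hand":0},{"travel":[0.1,0.05,9.1],"twist":[0,0,0],"hand":0}], squeeze=25)

```text
time_s: 37.15
position: [411.5, -256.1, 106.5]
tcp_rot: [179.9, -0.1, -0.0]
ft_force: [-0.6, 0.4, -0.3]
grip_width: 56.9
finger_force: 0.0
```

Call:
drive_tool(steps=[{"travel":[0,0,0],"twist":[0,0,0],"hand":0},{"travel":[0,0,0],"twist":[0,0,0],"hand":0},{"travel":[0,0,0],"twist":[0,0,0],"hand":0},{"travel":[0,0,0],"twist":[0,0,0],"hand":0},{"travel":[0,0,0],"twist":[0,0,0],"hand":0},{"travel":[0,0,0],"twist":[0,0,0],"hand":0},{"travel":[0,0,0],"twist":[0,0,0],"hand":0},{"travel":[0,0,0],"twist":[0,0,0],"hand":0}])

```text
time_s: 37.82
position: [411.0, -255.6, 105.2]
tcp_rot: [-180.0, 0.0, -0.0]
ft_force: [-0.9, 0.3, 0.8]
grip_width: 19.0
finger_force: 25.0
```

Call:
drive_tool(steps=[{"travel":[1,-0.03,0],"twist":[0,0,0],"hand":0},{"travel":[2,-0.06,0],"twist":[0,0,0],"hand":0},{"travel":[3,-0.1,0],"twist":[0,0,0],"hand":0},{"travel":[4,-0.13,0],"twist":[0,0,0],"hand":0},{"travel":[5,-0.16,0],"twist":[0,0,0],"hand":0},{"travel":[6,-0.19,0],"twist":[0,0,0],"hand":0},{"travel":[7,-0.23,0],"twist":[0,0,0],"hand":0},{"travel":[8,-0.26,0],"twist":[0,0,0],"hand":0}])

```text
time_s: 38.48
position: [492.0, -253.1, 105.2]
tcp_rot: [180.0, 0.0, 0.0]
ft_force: [-2.1, -0.6, 2.3]
grip_width: 18.7
finger_force: 25.0
```

Call:
drive_tool(steps=[{"travel":[1,-0.03,0],"twist":[0,0,0],"hand":0},{"travel":[2,-0.06,0],"twist":[0,0,0],"hand":0},{"travel":[3,-0.1,0],"twist":[0,0,0],"hand":0},{"travel":[4,-0.13,0],"twist":[0,0,0],"hand":0},{"travel":[5,-0.16,0],"twist":[0,0,0],"hand":0},{"travel":[5.8,-0.19,0],"twist":[0,0,0],"hand":0},{"travel":[6.3,-0.21,0],"twist":[0,0,0],"hand":0}])

```text
time_s: 39.07
position: [555.1, -251.0, 105.2]
tcp_rot: [180.0, -0.0, 0.0]
ft_force: [-2.3, -0.7, 2.6]
grip_width: 18.7
finger_force: 25.0
```

Call:
drive_tool(steps=[{"travel":[0.2,0,0],"twist":[0,0,0],"hand":0},{"travel":[0.4,-0.01,0],"twist":[0,0,0],"hand":0},{"travel":[0.6,-0.02,0],"twist":[0,0,0],"hand":0},{"travel":[0.6,-0.02,0],"twist":[0,0,0],"hand":0}])

```text
time_s: 39.4
position: [559.4, -250.9, 105.1]
tcp_rot: [-180.0, 0.1, -0.0]
ft_force: [-6.2, -0.4, 4.9]
grip_width: 19.1
finger_force: 25.0
```

Call:
drive_tool(steps=[{"travel":[0.15,0,0],"twist":[0,0,0],"hand":0},{"travel":[0.3,-0.01,0],"twist":[0,0,0],"hand":0},{"travel":[0.3,-0.01,0],"twist":[0,0,0],"hand":0}])

```text
time_s: 39.65
position: [559.7, -250.9, 105.1]
tcp_rot: [-179.9, 0.5, -0.0]
ft_force: [-23.7, -0.6, 13.7]
grip_width: 18.7
finger_force: 25.0
```

Call:
drive_tool(steps=[{"travel":[-0.3,0,0],"twist":[0,0,0],"hand":1},{"travel":[-0.3,0,0],"twist":[0,0,0],"hand":1},{"travel":[-0.3,0,0],"twist":[0,0,0],"hand":1},{"travel":[-0.3,0,0],"twist":[0,0,0],"hand":1},{"travel":[-0.3,0,0],"twist":[0,0,0],"hand":1},{"travel":[-0.3,0,-4],"twist":[0,0,0],"hand":1},{"travel":[-0.3,0,-8],"twist":[0,0,0],"hand":1},{"travel":[-4,0,-12],"twist":[0,0,0],"hand":1}])

```text
time_s: 40.32
position: [534.1, -250.7, 218.3]
tcp_rot: [179.9, -0.2, 0.1]
ft_force: [-1.2, -0.9, 0.8]
grip_width: 70.1
finger_force: 0.0
```

Call:
drive_tool(steps=[{"travel":[-4,0,-2],"twist":[0,0,0],"hand":1},{"travel":[-8,0,-3],"twist":[0,0,0],"hand":1},{"travel":[-12,0,-4],"twist":[0,0,0],"hand":1},{"travel":[-12,0,-4],"twist":[0,0,0],"hand":1}])

```text
time_s: 40.65
position: [408.1, -250.4, 257.7]
tcp_rot: [179.9, -0.0, -0.1]
ft_force: [-0.5, 0.4, 0.6]
grip_width: 87.8
finger_force: 0.0
```

```bash
python3 - <<'E'
from h import *
p=look("handle","cup_09_mid","reagent_mid","block")
q=read_camera("top")
a=cv2.resize(p["image"][130:220,300:420,::-1],(480,360)); b=cv2.resize(q["image"][140:230,380:500,::-1],(320,240))
b=np.vstack([b,np.zeros((120,320,3),np.uint8)]); cv2.imwrite("pics/f.png",np.hstack([a,b]))
E
```

```text
top handle [(0.64, [560, -257, 98])]
top cup_09_mid [(0.58, [544, 456, 33]), (0.19, [564, -254, 101])]
top reagent_mid [(0.79, [598, 531, 66])]
top block []
side handle [(0.93, [560, -250, 99])]
side cup_09_mid [(0.74, [539, 461, 23])]
side reagent_mid [(0.7, [599, 531, 61])]
side block [(0.92, [660, -249, 6])]
[ 412.2 -250.6  255.3] [-180.    0.    0.] [ 0.4 -0.8  0.4] 88.6 0.0
```

View pics/f.png

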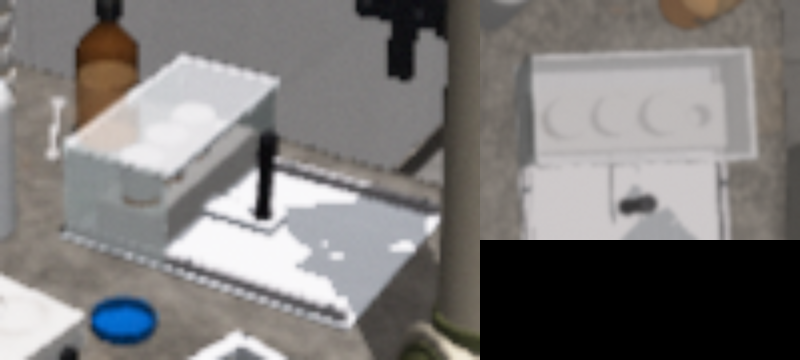

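The carriage is home, all three caps are under the cover, and the cup and bottle haven't moved. Handing in.

```bash
python3 -c "
from rig import close_job; print(close_job())"
```

```text
the job is handed in; nothing more can be done
None
```

The job is handed in: the three vials present stand fully down in wells 2, 3 and 4, the carriage is home under the cover, and the cup and bottle were not moved. Only one vial was actually tried in a narrower well (it would not go into well 2); the other two wells were chosen from camera width measurements, backed by a side-play check in well 2.

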